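# Close the quarter-turn fuel filter over its cartridge

### The arm

A 7-joint arm with a two-finger parallel gripper is mounted at the origin on the work surface. World frame = base frame: x ahead of the robot, y to its left, z up, the work surface at z = 0. Lengths are in m, angles in rad, forces in N, time in s.
With the tool pointing down it reaches from about 0.425 to 0.875 m from the base axis. Payload 9.9 kg.
Tool frame: the origin (TCP) lies midway between the tips of the shut fingers; the grasp point (between the pads) lies bot.grip_point_offset behind it (bot.grip_point_offset is the distance from the TCP to the grasp point, in m); x points along the fingers, z is the direction in which the jaws open and shut, and the axes are right-handed (so a half turn about x gives the same grasp; the last joint's range is limited). The gripper opens to 85 mm and grips with 20 to 120 N. Pads are 22 mm wide; open, the fingers measure 114 mm over their backs; the gripper's body (76 mm by 85 mm) begins 54 mm behind the grasp point. The pads swing forward as they close: fully open they stand 13 mm farther back than shut.
Start: joints at [-1.325, 0.576, 0.025, 1.437, -0.015, 1.129, -0.057], TCP at [0.219, 0.639, 0.231] pointing down, gripper open.
Joint ranges: [-2.76, 2.76], [-0.34, 2.15], [-1.52, 1.57], [0.19, 2.46], [-1.09, 4.23], [0.17, 1.99], [-2.82, 2.82]. Speed limits (rad/s): [2.22, 2.22, 3.01, 3.01, 3.14, 3.14, 3.14].

### API

Orientations are given as a unit quaternion [w, x, y, z].
In Python, from workcell import get_obs, read_camera, bot gives the robot as it stands.
- The arm moves only by the tool move_arm, never from a script. Its argument "motion" is a list of rows, each a list of 3 entries, a list of its own where there are three numbers: the shift along the tool's x, y, z in cm, then the turn, a rotation vector about the tool's x, y, z in degrees, then the finger opening in cm, from 0 to 8.54. A call has 1 to 5 rows; each row shifts and turns the pose as measured when the row begins, along the tool's axes as they then stand; what a row does not reach is not made up. A row lasts 1/10 s, in which the tool goes at most 50 mm and 8.59 degrees, less where a joint would pass 70% of its speed; a pose out of reach is approached as far as the arm can. A call with a gripper value outside its range is refused whole. The fingers move at their own pace and stop on an object; "grip_force" is the grip in N (left out, the last holds). Time passes only in rows, so rows that do not move let the fingers close. It gives the time, the measured TCP pose, the force and the opening at its end, in the units of the state.
- get_obs(): the state, without advancing time (a new reading comes with each control period).
- read_camera(name): name is "scene" or "top" or "wrist"; returns a dict with "img" (400x640x3 uint8, red, green, blue), "depth" (400x640 float32, m along the optical axis (not along the pixel's ray), 0 where there is no reading), "intrinsics" (3x3 intrinsics, pixels), "T" (4x4, takes a point from camera to world coordinates). Camera axes: x right, y down, z forward; pixel columns grow to the right and rows downward; lengths in m; the calibration is good to about 2 mm. A picture is of the moment at which its call begins.
- bot.sign_off(): hands the job in, once; it reports no verdict.
The state is a dict: "clock": time; "qpos": joint angles; "joint_vel": joint speeds; "joint_torque": joint torques, N m; "position": TCP position; "tool_rot": TCP orientation; "wrist_force": force on the tool from outside, world axes, zero at the start; "wrist_torque": the same for the moment, N m; "grip_width": opening from 0.0 (shut) to 1.0 (fully open).
Only numpy, scipy, OpenCV 4.12 (cv2) and the standard library are available. Lean on these libraries where they do the work, as an engineer would, in place of code of your own. Each camera call takes 0.05 s, during which the arm holds its last target.

### The job

Close up the fuel filter on the bench: stand the one cartridge that fits, the slim short one of the three in the tray, in the open bowl, put the eared cap down over it with the ears across the line of the bowl's two ports, and push the ears a quarter turn clockwise (seen from above) until they stop against the pins, in line with the ports. The vent nipple on top of the cap swivels freely: lift the cap by it, but it cannot turn the cap. Set the parts down rather than dropping them, and leave the other two cartridges and everything else on the bench standing where they are.

Things in the scene. Friction and masses are not known exactly. Their poses are not given: they have to be found in the camera images.
- bowl: the open filter bowl, cast aluminium, screwed to the bench; origin on its axis at bench height, z up. Square foot 100 x 100 x 12 mm. Round cup: outer diameter 62, inner diameter 54, rim 60 mm and inner floor 20 mm above the bench. Two ports with brass hex plugs, 21 mm above the bench, lie along the bowl's +x and -x, out to 76 mm
- bowl_lug (a point): on the bowl's +x bayonet lug: 37 mm from the axis, 48 mm above the bench. Two lugs stick out of the cup to radius 37 mm, 45 to 52 mm above the bench, centred on the bowl's +x and -x, each about 58 degrees wide; the underside rises 3 mm as a run-in at the anticlockwise end (seen from above)
- bowl_pin (a point): top of the upright steel stop pin beside the bowl's +x port: diameter 10, at x 60, y -11.5 mm in the bowl's frame, top 80 mm above the bench; a second one at x -60, y 11.5 mm. When the cap is turned home each ear runs against its pin and lies in line with the ports
- bowl_gauge (a point): centre of the small pressure gauge beside the bowl, 84 mm from its axis, 40 mm above the bench; 40 mm dial, top 60 mm above the bench
- cap_grip (a point): the loose filter cap, a dark grey hollow bell standing on its open rim; this point is on its axis, mid-height of the vent nipple, 99 mm above the rim; z up, x along the line of the two ears. Bell 86 mm in diameter, flat top 84 mm above the rim. Nipple: round steel, diameter 18 (22 at its upper bead), top 114 mm above the rim, swivels in the cap (friction 0.015 Nm). 0.3 to 0.5 kg
- cap_ear (a point): middle of the outer edge of the cap's ear on its +x side, 80 mm from the axis, 36 mm above the cap's rim. Two such ears, on +x and -x: upright plates 10 mm thick, from the bell out to 80 mm, 23 to 49 mm above the rim
- cap_rim (a point): centre of the cap's open lower rim. Cavity 56 mm wide, 78 mm deep; a shoulder 25 mm above the rim rests on the bowl's rim when home. Two inward tabs below the ears, inner radius 34 mm, 7 mm high, 58 degrees wide, pass between the lugs when the ears lie across the ports (within 20 degrees, either way round, 2 mm side play); this point is then 35 mm above the bench. It turns with 2 to 4 N at an ear
- cart_fit_mid (a point): the cartridge that fits: slim and short, diameter 48, height 85 mm, pleated paper with grey end caps (lower edge chamfered 3 mm), standing upright; this point is its centre, half-way up, z up. About 0.13 kg. Standing on the bowl's floor it reaches 45 mm above the bowl's rim
- cart_long_mid (a point): a cartridge for another filter: slim and long, diameter 48, height 115 mm; this point is its centre. Leave it standing in the tray
- cart_wide_mid (a point): a cartridge for another filter: wide and short, diameter 60, height 85 mm; this point is its centre. Leave it standing in the tray
- tray: shallow blue tray fixed to the bench, 250 x 92 mm, walls 16 mm high, floor 4 mm above the bench; origin under its centre, x along its length. The three cartridges stand in it in a row along its x, 78 mm apart, in any order
- spray: trigger spray bottle, diameter 76, height 195 mm, standing; origin at the centre of its foot
- injector: diesel injector lying on the bench, about 205 mm long along its x, 23 mm thick; origin under its middle
- dish: clear plastic dish of nozzle parts, diameter 96, height 30 mm; origin at the centre of its foot
- wrench: open spanner lying flat, 170 mm long along its x; origin under its middle
- plug: brass drain plug, diameter 22, height 23 mm, standing about 95 mm from the bowl's axis; origin at the centre of its foot
- tin: small tin, diameter 52, height 38 mm, standing about 93 mm from the cap's axis; origin at the centre of its foot
Not all that is in view belongs to the job. Leave any purple look-alike of the part that bears cart_fit_mid alone.

How it is judged:
On the way, in this order (a step that is already met when the one before it is completed fails the run):
1. the short slim cartridge stands in the bowl, on its floor, the cap not yet over it (horizontal distance between cart_fit_mid and bowl below 0.006 m and z of cart_fit_mid in the frame of bowl below 0.066 m and angle between cart_fit_mid's own z axis and vertical below 0.12 rad and horizontal distance between cap_grip and bowl above 0.05 m), for 0.2 s.
2. the cap is down over the cartridge with its shoulder on the bowl's rim, not yet turned home (horizontal distance between cap_grip and bowl below 0.006 m and z of cap_grip in the frame of bowl below 0.138 m and angle between the x axis of cap_grip and the x axis of bowl, either way round above 0.6 rad), for 0.1 s.
At the end, for the whole second after the job is handed in: Cap upright on the bowl (axis within 5 mm, tilt under 0.06 rad), seated within 4 mm of height, ears in line with the ports within 0.2 rad; the short slim cartridge upright inside on the bowl floor (within 6 mm of the axis); the other two cartridges moved under 20 mm (horizontal distance between cap_grip and bowl below 0.005 m and z of cap_grip in the frame of bowl between 0.13 and 0.138 m and angle between cap_grip's own z axis and vertical below 0.06 rad and angle between the x axis of cap_grip and the x axis of bowl, either way round below 0.2 rad and horizontal distance between cart_fit_mid and bowl below 0.006 m and z of cart_fit_mid in the frame of bowl between 0.058 and 0.066 m and angle between cart_fit_mid's own z axis and vertical below 0.12 rad and distance of each of cart_long_mid, cart_wide_mid from where it was at the start of the episode below 0.02 m); the robot touches nothing.
It fails at once if the cap is dropped (falls free faster than 0.7 m/s, from over 25 mm) (contact force between cap and anything else below 0.05 N and contact force between cap and the fingers below 0.05 N and linear speed of cap above 0.7 m/s).
It fails at once if the cartridge is dropped (falls free faster than 0.7 m/s, from over 25 mm) (contact force between cart_fit and anything else below 0.05 N and contact force between cart_fit and the fingers below 0.05 N and linear speed of cart_fit above 0.7 m/s).
It fails at once if the long or the wide cartridge is knocked over or taken out of its place (over 30 mm) (distance of any of cart_long_mid, cart_wide_mid from where it was at the start of the episode above 0.03 m).
It fails at once if a bystander is shoved more than 30 mm or knocked over (distance of any of spray, injector, dish, wrench, plug, tin from where it was at the start of the episode above 0.03 m or angle between spray's own z axis and vertical above 0.5 rad).
It also fails if it takes over 72 s, if anything falls off the work surface, if the arm or the gripper's body presses on something with over 40 N, if the wrist force passes 120 N, or if a joint passes its speed limit or range.

## Working session

There is one attempt and no reset: what is moved stays moved. The work goes in short steps, Python scripts to look and compute and a tool call to move; the robot and the scene stay as the last step left them, time stands still between calls to the robot, and variables do not carry over. Pictures are saved under pics/ and viewed, and the job is handed in when it is done.

Besides the shell and the picture viewer there is one more tool, called after "Call:" by a JSON object that holds its "method" and its "body", one argument or row to a line. move_arm: Moves the arm, as the interface text tells. Its arguments: {"type":"object","properties":{"motion":{"type":"array"},"grip_force":{"type":"number"}},"required":["motion"]}

```bash
ls; mkdir -p pics
python3 - <<'E'
from workcell import get_obs, read_camera, bot
import cv2,numpy as np
print(get_obs()); print(bot.grip_point_offset)
for n in ["scene","top","wrist"]:
    c=read_camera(n); cv2.imwrite(f"pics/{n}0.png",c["img"][:,:,::-1]); print(n,c["intrinsics"],c["T"])
    np.savez(f"{n}0.npz",**c)
E
```

```text
pics
{'clock': 0.0, 'qpos': array([-1.32478545,  0.57648532,  0.02485632,  1.43790378, -0.01498574,
        1.12897666, -0.05650024]), 'joint_vel': array([ 7.77739384e-04, -9.01283693e-05, -1.61473515e-03, -6.44079791e-05,
       -1.23011755e-03,  1.75944810e-03,  8.52524283e-04]), 'joint_torque': array([ 1.86574954e-05, -7.65733480e+01,  2.25033380e+00, -2.85974211e+01,
        1.54759304e-02,  1.21927267e-02, -8.04595004e-06]), 'position': array([0.21847057, 0.63820103, 0.23047587]), 'tool_rot': array([ 0.57485495, -0.41150075,  0.57572538,  0.41079094]), 'wrist_force': array([-0.34000728, -0.24648526,  0.01811757]), 'wrist_torque': array([-0.02020773,  0.01072643, -0.0235467 ]), 'grip_width': 1.0018885518289309}
0.0187
scene [[481.0904056    0.         318.65824586]
 [  0.         481.0904056  191.87565407]
 [  0.           0.           1.        ]] [[ 3.45563432e-01  6.40189765e-01 -6.86107120e-01  1.28672073e+00]
 [ 9.38395310e-01 -2.35441043e-01  2.52946154e-01 -3.01572856e-01]
 [ 3.95763149e-04 -7.31248645e-01 -6.82110888e-01  8.40490982e-01]
 [ 0.00000000e+00  0.00000000e+00  0.00000000e+00  1.00000000e+00]]
top [[371.4899854    0.         319.97723898]
 [  0.         371.4899854  205.79151988]
 [  0.           0.           1.        ]] [[ 0.02168782 -0.99178341  0.12607657  0.40694159]
 [-0.99928957 -0.02539222 -0.02784949 -0.00550823]
 [ 0.03082203 -0.12538301 -0.99162952  1.02709473]
 [ 0.          0.          0.          1.        ]]
wrist [[318.04697939   0.         315.7731956 ]
 [  0.         318.04697939 200.71832975]
 [  0.           0.           1.        ]] [[ 0.32335865  0.91270372  0.24982214  0.15500915]
 [ 0.9462735  -0.31122158 -0.08779293  0.6598449 ]
 [-0.00237889  0.26478867 -0.96430353  0.3740331 ]
 [ 0.          0.          0.          1.        ]]
```

View pics/scene0.png

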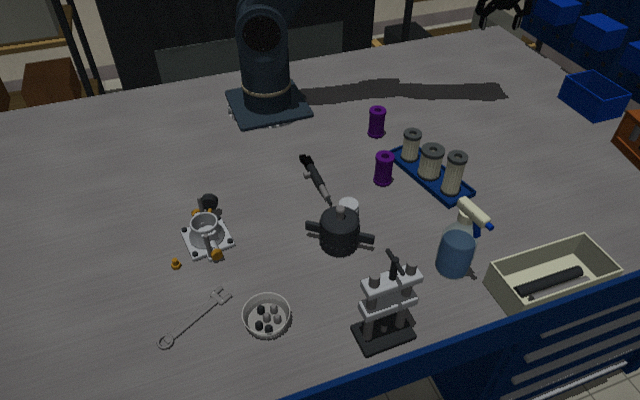

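View pics/top0.png

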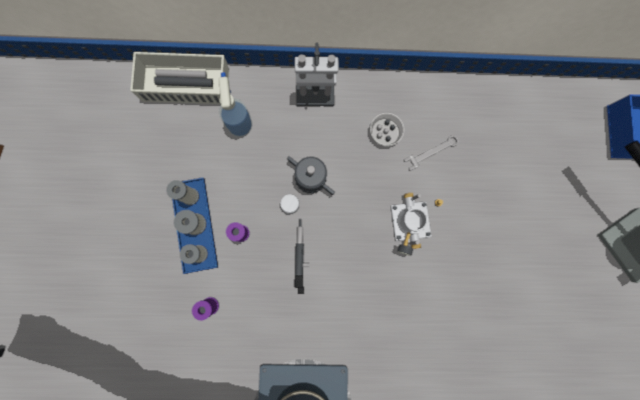

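View pics/wrist0.png

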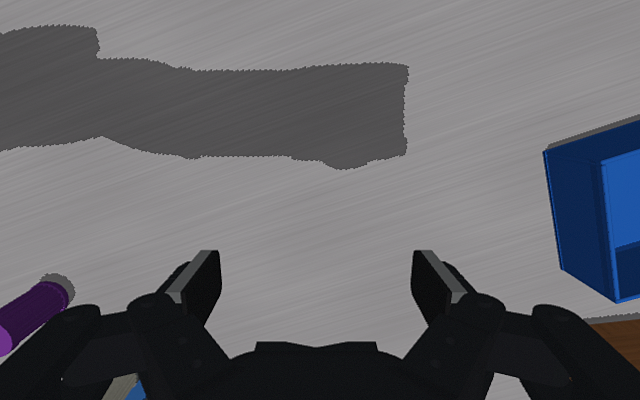

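The scene view shows the cartridges at (411,145), (431,160) and (455,172), purple look-alikes at (377,121) and (384,168), the cap at (340,230) and the bowl at (205,230). Next I'll take close crops and measure.

```bash
cat > h.py <<'E'
import numpy as np,cv2
def proj(c,p):
    T=np.linalg.inv(c["T"]); q=T[:3,:3]@np.array(p)+T[:3,3]; k=c["intrinsics"]@q; return k[:2]/k[2]
def ray(c,uv,z):
    d=c["T"][:3,:3]@np.linalg.inv(c["intrinsics"])@np.array([uv[0],uv[1],1.]); o=c["T"][:3,3]
    return o+d*(z-o[2])/d[2]
def cloud(c):
    v,u=np.mgrid[0:400,0:640]; P=np.stack([u,v,np.ones_like(u)],-1)@np.linalg.inv(c["intrinsics"]).T*c["depth"][...,None]
    return P@c["T"][:3,:3].T+c["T"][:3,3]
def crop(c,x0,y0,x1,y1,s,f):
    im=cv2.resize(c["img"][y0:y1,x0:x1,::-1],None,fx=s,fy=s,interpolation=cv2.INTER_CUBIC); cv2.imwrite(f,im)
E
python3 - <<'E'
from h import *
t=np.load("top0.npz"); s=np.load("scene0.npz")
a=lambda c,*r:cv2.resize(c["img"][r[1]:r[3],r[0]:r[2],::-1],(400,300),interpolation=cv2.INTER_CUBIC)
# each crop 4:3
im=np.vstack([np.hstack([a(s,360,90,480,180+0),a(t,140,170,260,260)]),np.hstack([a(t,260,140,340,200),a(t,380,180,460,240)])])
cv2.imwrite("pics/crops.png",im)
for n,c in(("top",t),("scene",s)):
    P=cloud(c); 
    for name,uv in dict(top=[(178,188),(187,222),(190,254),(310,170),(414,215),(235,232),(203,310)],scene=[(411,133),(431,148),(455,156),(340,209)])[n] and [(str(x),x) for x in dict(top=[(178,188),(187,222),(190,254),(310,170),(414,215),(235,232),(203,310)],scene=[(411,133),(431,148),(455,156),(340,209)])[n]]:
        w=P[uv[1]-4:uv[1]+5,uv[0]-4:uv[0]+5].reshape(-1,3); print(n,uv,w.mean(0).round(3),w[:,2].max().round(3))
E
```

```text
top (178, 188) [0.559 0.321 0.11 ] 0.123
top (187, 222) [0.477 0.304 0.08 ] 0.091
top (190, 254) [0.397 0.291 0.079] 0.092
top (310, 170) [ 0.615 -0.004  0.105] 0.117
top (414, 215) [ 0.516 -0.292  0.021] 0.037
top (235, 232) [0.455 0.183 0.074] 0.087
top (203, 310) [0.261 0.251 0.075] 0.088
scene (411, 133) [0.399 0.286 0.087] 0.092
scene (431, 148) [0.474 0.303 0.087] 0.093
scene (455, 156) [0.553 0.317 0.117] 0.122
scene (340, 209) [ 0.624 -0.009  0.117] 0.84
```

View pics/crops.png

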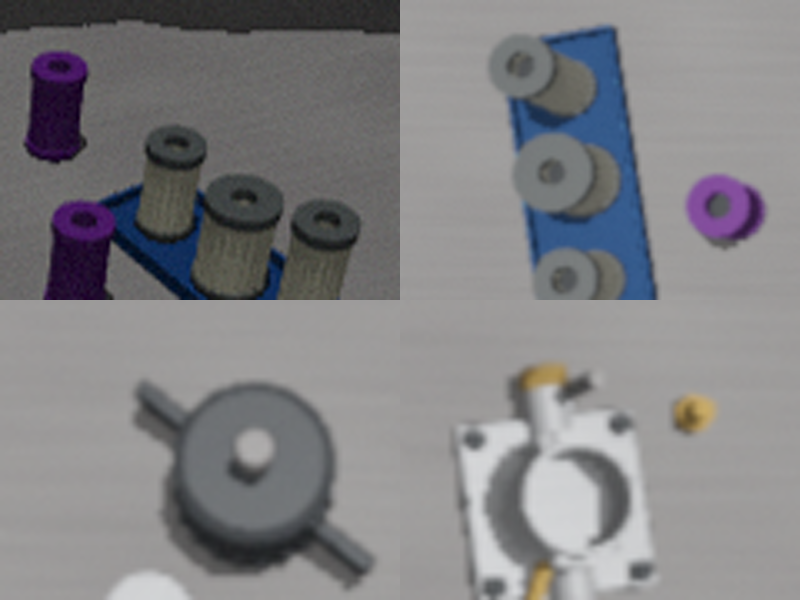

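Candidates (top view) are: slim short at (190,254), wide short at (187,222), slim long at (178,188), and purple look-alikes at (235,232) and (203,310). I choose (190,254): it is slim, grey-capped and its top is at about 0.09 m, and the crop confirms this. Now for precise measurements.

Run:
```python
from h import *
from scipy.optimize import least_squares
t=np.load("top0.npz"); s=np.load("scene0.npz")
def circ(p):
    f=least_squares(lambda q:np.hypot(p[:,0]-q[0],p[:,1]-q[1])-q[2],[*p.mean(0),.03],loss="soft_l1",f_scale=.002); return f.x
for n,c in(("top",t),("scene",s)):
    P=cloud(c).reshape(-1,3)
    def sel(x,y,r,z0,z1): 
        m=(np.hypot(P[:,0]-x,P[:,1]-y)<r)&(P[:,2]>z0)&(P[:,2]<z1); return P[m]
    for nm,a in dict(fit=(.397,.289,.035,.080,.1),wide=(.475,.303,.04,.08,.1),long=(.556,.319,.04,.11,.13)).items():
        q=sel(*a); h=cv2.minEnclosingCircle(q[:,:2].astype(np.float32)); print(n,nm,len(q),np.round(h[0],4),round(h[1],4),np.median(q[:,2]).round(4))
    q=sel(.62,-.007,.055,.078,.09); h=cv2.minEnclosingCircle(q[:,:2].astype(np.float32)); print(n,"captop",len(q),np.round(h[0],4),round(h[1],4),q[:,2].mean())
    q=sel(.62,-.007,.03,.108,.12); h=cv2.minEnclosingCircle(q[:,:2].astype(np.float32)); print(n,"nipple",len(q),np.round(h[0],4),round(h[1],4))
    q=sel(.62,-.007,.1,.04,.056); q=q[np.hypot(q[:,0]-.62,q[:,1]+.007)>.05]; 
    for e in (q[q[:,1]<-.007],q[q[:,1]>-.007]):print(n,"ear",len(e),e.mean(0).round(4))
    q=sel(.51,-.285,.045,.056,.064); print(n,"rim",len(q),circ(q[:,:2]).round(4)); h=cv2.minEnclosingCircle(q[:,:2].astype(np.float32)); print(np.round(h[0],4),round(h[1],4))
    q=sel(.51,-.285,.085,.008,.016); print(n,"foot",len(q),cv2.minAreaRect(q[:,:2].astype(np.float32)))
    q=sel(.51,-.285,.09,.064,.085); print(n,"pins",len(q)); print(q.round(3)[:14])
    print(n,"tray", end=" ")
    im=c["img"].astype(int).reshape(-1,3); m=(im[:,2]>im[:,0]*1.8)&(abs(P[:,0]-.475)<.2)&(abs(P[:,1]-.303)<.1)&(P[:,2]<.03); print(cv2.minAreaRect(P[m][:,:2].astype(np.float32)))
crop(t,375,180,455,240,10,"pics/bowltop.png"); crop(s,165,180,245,265,7,"pics/bowlsc.png")
```

```text
top fit 269 [0.3992 0.2918] 0.0243 0.0883
top wide 429 [0.4794 0.3064] 0.0305 0.0885
top long 276 [0.5549 0.3247] 0.0245 0.1183
top captop 732 [ 0.6163 -0.004 ] 0.0424 0.08317779972028518
top nipple 59 [ 0.6162 -0.0039] 0.0108
top ear 44 [ 0.5768 -0.0553  0.0478]
top ear 58 [0.6241 0.0471 0.0457]
top rim 111 [ 0.5018 -0.2846  0.0288]
[ 0.501  -0.2854] 0.0318
top foot 471 ((0.5012437105178833, -0.28524380922317505), (0.12255243957042694, 0.13453733921051025), 78.35325622558594)
top pins 38
[[ 0.568 -0.288  0.075]
 [ 0.567 -0.285  0.067]
 [ 0.565 -0.285  0.077]
 [ 0.565 -0.287  0.08 ]
 [ 0.565 -0.29   0.079]
 [ 0.565 -0.292  0.08 ]
 [ 0.563 -0.283  0.073]
 [ 0.562 -0.284  0.078]
 [ 0.562 -0.287  0.08 ]
 [ 0.562 -0.29   0.079]
 [ 0.562 -0.292  0.079]
 [ 0.56  -0.283  0.073]
 [ 0.56  -0.285  0.077]
 [ 0.56  -0.287  0.079]]
top tray ((0.475686252117157, 0.30803847312927246), (0.246261328458786, 0.08993220329284668), 11.914709091186523)
scene fit 192 [0.3995 0.2913] 0.0277 0.0882
scene wide 327 [0.4804 0.3035] 0.0318 0.0886
scene long 247 [0.5556 0.3226] 0.0252 0.1184
scene captop 735 [ 0.618  -0.0072] 0.0439 0.08347006080030679
scene nipple 69 [ 0.6179 -0.0057] 0.0119
scene ear 73 [ 0.5804 -0.0589  0.0465]
scene ear 87 [0.6402 0.045  0.0461]
scene rim 178 [ 0.5038 -0.2871  0.0288]
[ 0.5039 -0.2867] 0.0327
scene foot 532 ((0.5194642543792725, -0.29791826009750366), (0.12471316754817963, 0.12707315385341644), 3.960441827774048)
scene pins 69
[[ 0.438 -0.287  0.08 ]
 [ 0.441 -0.284  0.082]
 [ 0.441 -0.282  0.081]
 [ 0.441 -0.28   0.081]
 [ 0.442 -0.287  0.08 ]
 [ 0.439 -0.285  0.076]
 [ 0.443 -0.283  0.08 ]
 [ 0.441 -0.281  0.078]
 [ 0.443 -0.288  0.079]
 [ 0.447 -0.286  0.081]
 [ 0.446 -0.283  0.08 ]
 [ 0.448 -0.281  0.081]
 [ 0.444 -0.288  0.076]
 [ 0.45  -0.286  0.08 ]]
scene tray ((0.47868308424949646, 0.30635371804237366), (0.2516031861305237, 0.09739146381616592), 11.435211181640625)
```

View pics/bowltop.png

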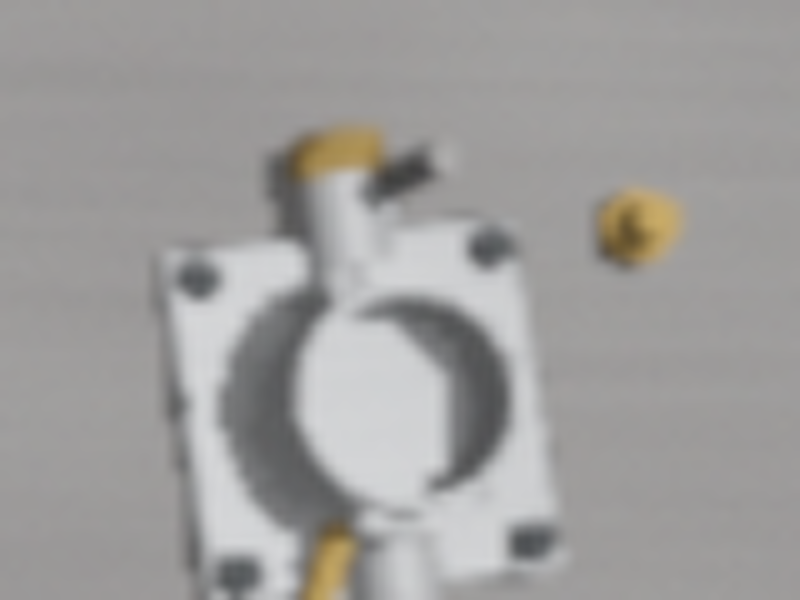

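View pics/bowlsc.png

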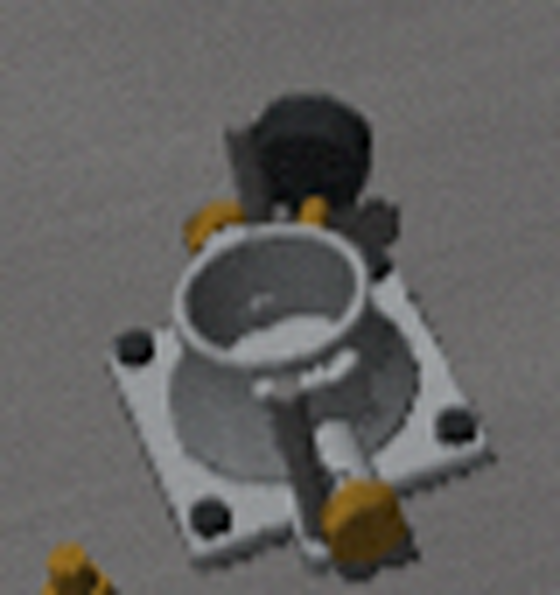

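Run:
```python
from h import *
t=np.load("top0.npz"); s=np.load("scene0.npz")
b=np.array([(197,280),(490,247),(533,541),(240,573)])/10+[375,180]
w=np.array([ray(t,u,.014) for u in b]); print(w.round(4), w.mean(0).round(4))
for i,j in((3,0),(2,1),(0,1),(3,2)): d=w[j]-w[i]; print(np.degrees(np.arctan2(d[1],d[0])).round(1))
b=np.array([(135,348),(210,518),(457,426)])/7+[165,180]
w=np.array([ray(s,u,.014) for u in b]); print(w.round(4), ((w[0]+w[2])/2).round(4))
for i,j in((0,1),(1,2)): d=w[j]-w[i]; print(np.degrees(np.arctan2(d[1],d[0])).round(1))
for c,n in((t,"top"),(s,"scene")):
  P=cloud(c).reshape(-1,3); m=(np.hypot(P[:,0]-.502,P[:,1]+.286)<.08)&(P[:,2]>.076)&(P[:,2]<.085); q=P[m]
  for k in (q[q[:,0]>.5],q[q[:,0]<.5]): print(n,len(k),k.mean(0).round(4),k.min(0).round(3),k.max(0).round(3))
  # ears
  m=(np.hypot(P[:,0]-.617,P[:,1]+.005)<.085)&(np.hypot(P[:,0]-.617,P[:,1]+.005)>.05)&(P[:,2]>.046)&(P[:,2]<.052);q=P[m]
  q=q[:,:2]-[.617,-.005]; x,y=q.T; print("cap yaw",np.degrees(np.arctan2(2*(x*y).mean(),(x*x-y*y).mean())/2))
  for e in (q[y<0],q[y>0]): print(len(e),e.mean(0).round(4))
crop(s,295,185,385,265,8,"pics/capsc.png")
from scipy.spatial.transform import Rotation as R
from workcell import get_obs
q=get_obs()["tool_rot"]; print(R.from_quat(q[[1,2,3,0]]).as_matrix().round(3))
```

```text
[[ 0.5349 -0.2408  0.014 ]
 [ 0.5462 -0.3226  0.014 ]
 [ 0.465  -0.3334  0.014 ]
 [ 0.4543 -0.2523  0.014 ]] [ 0.5001 -0.2873  0.014 ]
8.2
7.6
-82.1
-82.5
[[ 0.4686 -0.3325  0.014 ]
 [ 0.55   -0.3214  0.014 ]
 [ 0.5391 -0.2397  0.014 ]] [ 0.5038 -0.2861  0.014 ]
7.7
97.6
top 11 [ 0.5626 -0.2879  0.0788] [ 0.56  -0.292  0.077] [ 0.565 -0.284  0.08 ]
top 14 [ 0.441  -0.2813  0.0799] [ 0.438 -0.286  0.077] [ 0.445 -0.278  0.085]
cap yaw 53.00110506353251
35 [-0.0403 -0.0503]
35 [0.0372 0.0526]
scene 15 [ 0.5643 -0.2904  0.0793] [ 0.557 -0.294  0.076] [ 0.568 -0.287  0.082]
scene 15 [ 0.4435 -0.2843  0.0794] [ 0.438 -0.288  0.076] [ 0.45  -0.28   0.082]
cap yaw 52.764243286648984
44 [-0.038 -0.054]
50 [0.0406 0.0497]
[[-0.    -0.946  0.324]
 [-0.001  0.324  0.946]
 [-1.    -0.    -0.001]]
```

View pics/capsc.png

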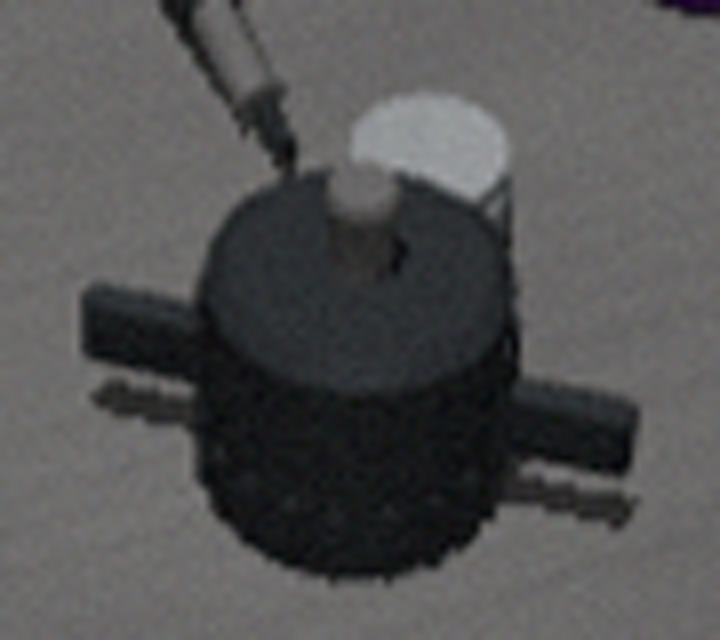

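Bowl is at about (0.502,-0.286) with heading 8°, cap at (0.617,-0.005) with ears at 53°, and the cartridge at (0.399,0.292). The cap crop shows the nipple at crop pixel (362,195) with the tin just behind it. I'll start with the cartridge.

```bash
cat >> h.py <<'E'
def go(target,jaw=None):
    from workcell import get_obs
    from scipy.spatial.transform import Rotation as R
    o=get_obs(); q=o["tool_rot"]; M=R.from_quat(q[[1,2,3,0]]).as_matrix()
    d=M.T@(np.array(target)-o["position"])*100
    j=np.degrees(np.arctan2(M[1,2],M[0,2]))
    print("t",round(o["clock"],2),"pos",o["position"].round(4),"jaw",round(j,1),"tilt",M[2].round(3),"F",o["wrist_force"].round(1),"w",round(o["grip_width"]*85.4,1))
    print("shift cm",d.round(2), "" if jaw is None else ("tool-x turn",round(-((jaw-j+90)%180-90),1)))
E
echo ok
```

```text
ok
```

Call:
{"method": "move_arm", "body": {
  "motion": [
    [[0, -2.83, -2.69], [0, 0, 0], 8.5],
    [[0, -2.83, -2.69], [0, 0, 0], 8.5],
    [[0, -2.83, -2.69], [0, 0, 0], 8.5],
    [[0, -2.83, -2.69], [0, 0, 0], 8.5],
    [[0, -2.83, -2.69], [0, 0, 0], 8.5]
  ]
}}

```text
clock: 0.65
position: [0.3063, 0.4643, 0.2274]
tool_rot: [0.572, -0.414, 0.575, 0.414]
wrist_force: [0.8, 0.7, 0.4]
grip_width: 0.999
```

Call:
{"method": "move_arm", "body": {
  "motion": [
    [[0, -2.83, -2.69], [0, 0, 0], 8.5],
    [[0, -2.83, -2.69], [0, 0, 0], 8.5],
    [[0, -2.83, -2.69], [0, 0, 0], 8.5],
    [[0, -2.83, -2.69], [0, 0, 0], 8.5],
    [[0, -2.83, -2.69], [0, 0, 0], 8.5]
  ]
}}

```text
clock: 1.15
position: [0.4008, 0.284, 0.2271]
tool_rot: [0.571, -0.414, 0.575, 0.414]
wrist_force: [-0.2, -0.4, -0.3]
grip_width: 0.991
```

Call:
{"method": "move_arm", "body": {
  "motion": [
    [[0, 0, 0], [-7.6, 0, 0], 8.5],
    [[0, 0, 0], [-7.6, 0, 0], 8.5],
    [[0, 0, 0], [-7.6, 0, 0], 8.5],
    [[0, 0, 0], [-7.6, 0, 0], 8.5],
    [[0, 0, 0], [0, 0, 0], 8.5]
  ]
}}

```text
clock: 1.65
position: [0.404, 0.2758, 0.227]
tool_rot: [-0.44, 0.552, -0.445, -0.551]
wrist_force: [-0.6, 0.3, -0.6]
grip_width: 0.996
```

Run:
```python
from h import *; go([.399,.2917,.145],101.6)
```

```text
t 1.65 pos [0.404  0.2758 0.227 ] jaw 102.5 tilt [-1.     0.005 -0.005] F [-0.6  0.3 -0.6] w 85.1
shift cm [8.19 0.1  1.7 ] ('tool-x turn', np.float64(0.9))
```

Call:
{"method": "move_arm", "body": {
  "motion": [
    [[0, 0.1, 1.7], [0.9, 0, 0], 8.5],
    [[3, 0, 0], [0, 0, 0], 8.5],
    [[0, 0, 0], [0, 0, 0], 8.5],
    [[0, 0, 0], [0, 0, 0], 8.5]
  ]
}}

```text
clock: 2.05
position: [0.3996, 0.2924, 0.1971]
tool_rot: [-0.449, 0.545, -0.453, -0.544]
wrist_force: [0.8, -0.2, -0.2]
grip_width: 1.0
```

Run:
```python
from h import *; from workcell import *
c=read_camera("wrist"); cv2.imwrite("pics/w1.png",c["img"][:,:,::-1]); 
P=cloud(c).reshape(-1,3); m=(np.hypot(P[:,0]-.4,P[:,1]-.292)<.035)&(P[:,2]>.082)&(P[:,2]<.095); q=P[m]
h=cv2.minEnclosingCircle(q[:,:2].astype(np.float32)); print(len(q),h)
print(proj(c,(.399,.2917,.089)))
go([.399,.2917,.056],101.6)
```

```text
2266 ((0.3979371190071106, 0.290334016084671), 0.02413126826286316)
[316.14431968 198.34688116]
t 2.1 pos [0.3994 0.2921 0.197 ] jaw 100.7 tilt [-1.     0.005 -0.005] F [0.2 0.2 0.1] w 85.0
shift cm [14.1  -0.02  0.04] ('tool-x turn', np.float64(-0.9))
```

View pics/w1.png

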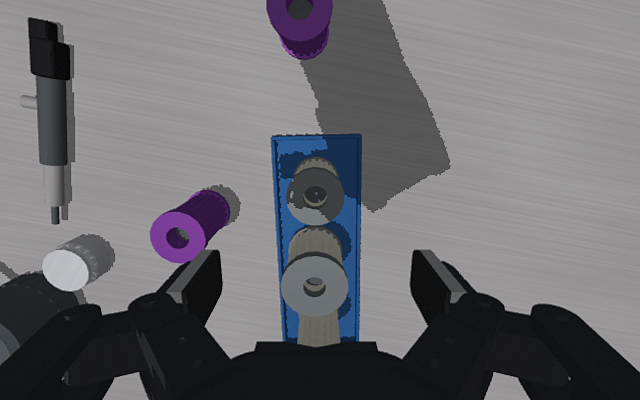

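Wrist view: the slim short cartridge is at (316,195), centred between the fingers. The wide one is at (313,285), off the jaw line. Going down.

Call:
{"method": "move_arm", "body": {
  "motion": [
    [[3.5, -0.05, -0.1], [-0.9, 0, 0], 8.5],
    [[3.5, 0, 0], [0, 0, 0], 8.5],
    [[3.5, 0, 0], [0, 0, 0], 8.5],
    [[2.6, 0, 0], [0, 0, 0], 8.5],
    [[0, 0, 0], [0, 0, 0], 8.5]
  ]
}}

```text
clock: 2.6
position: [0.4045, 0.2933, 0.0683]
tool_rot: [-0.45, 0.548, -0.447, -0.545]
wrist_force: [0.1, 0.4, 1.2]
grip_width: 0.996
```

Run:
```python
from h import *; go([.3987,.2912,.056],101.6)
```

```text
t 2.6 pos [0.4045 0.2933 0.0683] jaw 101.2 tilt [-1.    -0.006  0.   ] F [0.1 0.4 1.2] w 85.1
shift cm [ 1.23  0.62 -0.09] ('tool-x turn', np.float64(-0.4))
```

Call:
{"method": "move_arm", "body": {
  "motion": [
    [[0.8, 0.5, -0.1], [0, 0, 0], 8.5],
    [[0.4, 0, 0], [0, 0, 0], 8.5],
    [[0, 0, 0], [0, 0, 0], 8.5]
  ]
}}

```text
clock: 2.9
position: [0.4013, 0.2923, 0.0589]
tool_rot: [-0.452, 0.548, -0.446, -0.545]
wrist_force: [-0.2, 0.1, -0.3]
grip_width: 0.998
```

Run:
```python
from h import *; go([.3987,.2912,.056],101.6)
```

```text
t 2.9 pos [0.4013 0.2923 0.0589] jaw 101.1 tilt [-1.    -0.01   0.002] F [-0.2  0.1 -0.3] w 85.3
shift cm [ 0.28  0.28 -0.06] ('tool-x turn', np.float64(-0.5))
```

Call:
{"method": "move_arm", "body": {
  "motion": [
    [[0.3, 0.3, -0.05], [-0.5, 0, 0.6], 8.5],
    [[0, 0, 0], [0, 0, 0], 8.5]
  ]
}}

```text
clock: 3.1
position: [0.3989, 0.2918, 0.0573]
tool_rot: [0.447, -0.548, 0.446, 0.549]
wrist_force: [-0.9, -0.3, -0.0]
grip_width: 1.001
```

Run:
```python
from h import *; go([.3987,.2912,.056],101.6)
```

```text
t 3.1 pos [0.3989 0.2918 0.0573] jaw 101.7 tilt [-1.    -0.001  0.003] F [-0.9 -0.3 -0. ] w 85.5
shift cm [ 0.13  0.04 -0.06] ('tool-x turn', np.float64(0.1))
```

Call:
{"method": "move_arm", "body": {
  "motion": [
    [[0, 0, -0.05], [0, 0, 0], 4.5],
    [[0, 0, 0], [0, 0, 0], 4.5],
    [[0, 0, 0], [0, 0, 0], 4.5],
    [[0, 0, 0], [0, 0, 0], 4.5],
    [[0, 0, 0], [0, 0, 0], 4.5]
  ],
  "grip_force": 30
}}

```text
clock: 3.6
position: [0.3997, 0.2916, 0.0583]
tool_rot: [0.448, -0.548, 0.445, 0.549]
wrist_force: [0.1, -0.6, -0.1]
grip_width: 0.552
```

Run:
```python
from h import *; go([.3987,.2912,.2],101.6)
```

```text
t 3.6 pos [0.3997 0.2916 0.0583] jaw 101.7 tilt [-1.    -0.002  0.004] F [ 0.1 -0.6 -0.1] w 47.1
shift cm [-14.17   0.08   0.04] ('tool-x turn', np.float64(0.1))
```

Call:
{"method": "move_arm", "body": {
  "motion": [
    [[-0.5, 0, 0], [0, 0, 0], 4.0],
    [[-2, 0, 0], [0, 0, 0], 4.0],
    [[-3.5, 0, 0], [0, 0, 0], 4.0],
    [[-3.5, 0, 0], [0, 0, 0], 4.0],
    [[-3.5, 0, 0], [0, 0, 0], 4.0]
  ]
}}

```text
clock: 4.1
position: [0.3967, 0.289, 0.1888]
tool_rot: [0.444, -0.547, 0.449, 0.55]
wrist_force: [1.5, -0.1, -1.1]
grip_width: 0.552
```

Call:
{"method": "move_arm", "body": {
  "motion": [
    [[-2.5, 0, 0], [0, 0, 0], 4.0],
    [[0, 0, 0], [0, 0, 0], 4.0]
  ]
}}

```text
clock: 4.3
position: [0.3982, 0.2901, 0.2197]
tool_rot: [0.447, -0.547, 0.446, 0.549]
wrist_force: [0.6, 0.6, -2.2]
grip_width: 0.551
```

Run:
```python
from h import *; from workcell import *
c=read_camera("scene"); crop(c,330,60,490,180,5,"pics/s1.png"); go([.502,-.286,.2],98)
print(get_obs()["qpos"].round(2))
```

```text
t 4.35 pos [0.3977 0.2896 0.2182] jaw 101.7 tilt [-1.     0.003  0.001] F [ 0.4  0.6 -0.9] w 47.1
shift cm [  1.76   1.43 -58.48] ('tool-x turn', np.float64(3.7))
[-0.68  0.32 -0.05  1.92  0.02  0.9   1.03]
```

View pics/s1.png

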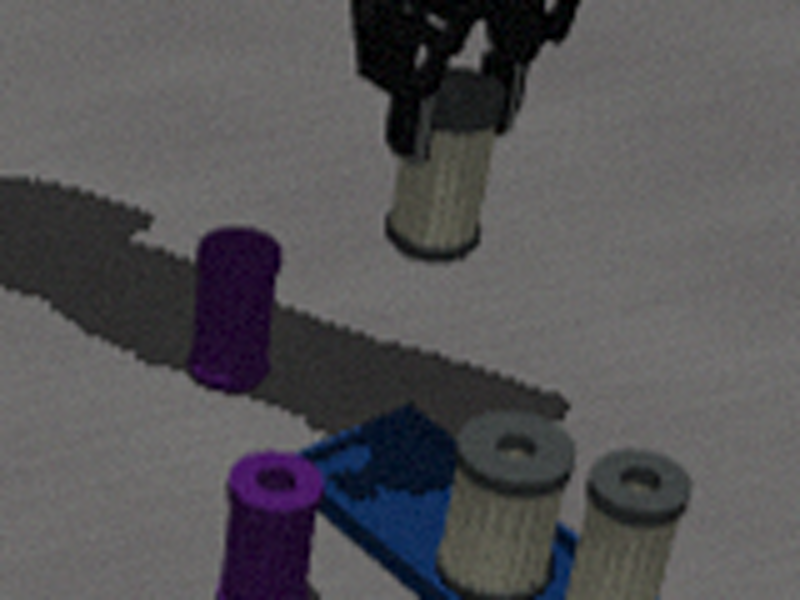

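Cartridge is held upright, and the other two are untouched. Now carrying it over to the bowl.

Call:
{"method": "move_arm", "body": {
  "motion": [
    [[0, -0.27, -2], [0, 0, 0], 4.0],
    [[0, -0.27, -3.7], [0, 0, 0], 4.0],
    [[0, -0.27, -3.8], [0, 0, 0], 4.0],
    [[0, -0.27, -3.8], [0, 0, 0], 4.0],
    [[0, -0.27, -3.8], [0, 0, 0], 4.0]
  ]
}}

```text
clock: 4.85
position: [0.4428, 0.1247, 0.2124]
tool_rot: [0.44, -0.548, 0.446, 0.554]
wrist_force: [0.8, 0.2, -0.1]
grip_width: 0.555
```

Call:
{"method": "move_arm", "body": {
  "motion": [
    [[0, -0.27, -3.8], [0, 0, 0], 4.0],
    [[0, -0.27, -3.8], [0, 0, 0], 4.0],
    [[0, -0.27, -3.8], [0, 0, 0], 4.0],
    [[0, 0.4, -3.8], [0, 0, 0], 4.0],
    [[0, 0.4, -3.8], [0, 0, 0], 4.0]
  ]
}}

```text
clock: 5.35
position: [0.4809, -0.0688, 0.2054]
tool_rot: [0.437, -0.546, 0.448, 0.557]
wrist_force: [0.9, 0.6, -1.0]
grip_width: 0.55
```

Run:
```python
from h import *; go([.502,-.286,.2],98)
```

```text
t 5.35 pos [ 0.4809 -0.0688  0.2054] jaw 102.5 tilt [-1.     0.022  0.003] F [ 0.9  0.6 -1. ] w 46.9
shift cm [  0.54   2.63 -21.67] ('tool-x turn', np.float64(4.5))
```

Call:
{"method": "move_arm", "body": {
  "motion": [
    [[0, 0.5, -3.8], [1, 0, -0.6], 4.0],
    [[0, 0.5, -3.8], [1, 0, -0.6], 4.0],
    [[0, 0.5, -3.8], [1, 0, 0], 4.0],
    [[0, 0.5, -3.8], [1, 0, 0], 4.0],
    [[0, 0.5, -3], [0, 0, 0], 4.0]
  ]
}}

```text
clock: 5.85
position: [0.4852, -0.2599, 0.1974]
tool_rot: [0.461, -0.531, 0.464, 0.539]
wrist_force: [0.8, -0.8, -0.7]
grip_width: 0.558
```

Call:
{"method": "move_arm", "body": {
  "motion": [
    [[0, 0, -1.0], [0, 0, 0], 4.0],
    [[0, 0, 0], [0, 0, 0], 4.0]
  ]
}}

```text
clock: 6.05
position: [0.484, -0.2744, 0.1943]
tool_rot: [0.461, -0.528, 0.467, 0.539]
wrist_force: [-0.6, 0.1, -0.9]
grip_width: 0.553
```

Run:
```python
from h import *; go([.502,-.286,.2],98)
```

```text
t 6.05 pos [ 0.484  -0.2744  0.1943] jaw 97.9 tilt [-1.     0.016  0.006] F [-0.6  0.1 -0.9] w 47.2
shift cm [-0.61 -1.62 -1.39] ('tool-x turn', np.float64(-0.1))
```

Call:
{"method": "move_arm", "body": {
  "motion": [
    [[0, -1.6, -1.4], [0, -0.3, -0.9], 4.0],
    [[0, 0, 0], [0, 0, 0], 4.0],
    [[0, 0, 0], [0, 0, 0], 4.0]
  ]
}}

```text
clock: 6.35
position: [0.5012, -0.2816, 0.1911]
tool_rot: [0.466, -0.528, 0.461, 0.539]
wrist_force: [-0.4, 0.1, -1.3]
grip_width: 0.555
```

Run:
```python
from h import *; from workcell import *
go([.502,-.286,.13],98)
c=read_camera("wrist"); cv2.imwrite("pics/w2.png",c["img"][:,:,::-1]); np.savez("w2.npz",**c)
s=read_camera("scene"); crop(s,140,110,260,260,4,"pics/s2.png")
P=cloud(c).reshape(-1,3); m=(np.hypot(P[:,0]-.502,P[:,1]+.286)<.05)&(P[:,2]>.054)&(P[:,2]<.065); print(m.sum(), P[m].min(0),P[m].max(0))
print(proj(c,(.502,-.286,.06)))
```

```text
t 6.35 pos [ 0.5012 -0.2816  0.1911] jaw 98.1 tilt [-1.     0.004  0.016] F [-0.4  0.1 -1.3] w 47.4
shift cm [ 6.1  -0.04 -0.54] ('tool-x turn', np.float64(0.1))
626 [ 0.46435635 -0.31757931  0.05402195] [ 0.51948817 -0.25666564  0.06266353]
[308.83104362 192.74957487]
```

View pics/w2.png

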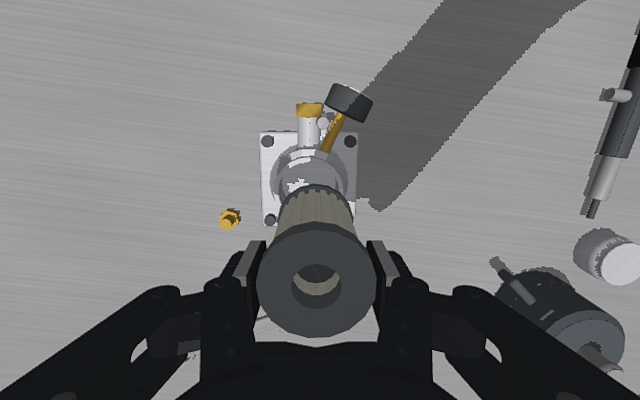

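View pics/s2.png

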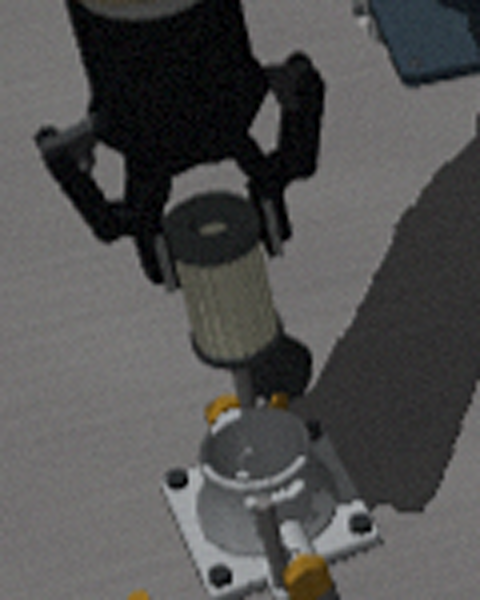

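Run:
```python
from h import *
c=np.load("w2.npz")
crop(c,240,80,400,240,5,"pics/w2c.png")
P=cloud(c).reshape(-1,3); m=(np.hypot(P[:,0]-.5012,P[:,1]+.2816)<.035)&(P[:,2]>.19); q=P[m]; print(np.percentile(q[:,2],[5,50,95])); zt=np.percentile(q[:,2],70)
q=q[abs(q[:,2]-zt)<.006]; print(len(q),cv2.minEnclosingCircle(q[:,:2].astype(np.float32)))
```

```text
[0.20626835 0.26257735 0.28847597]
8753 ((0.49343687295913696, -0.284818172454834), 0.029785361140966415)
```

View pics/w2c.png

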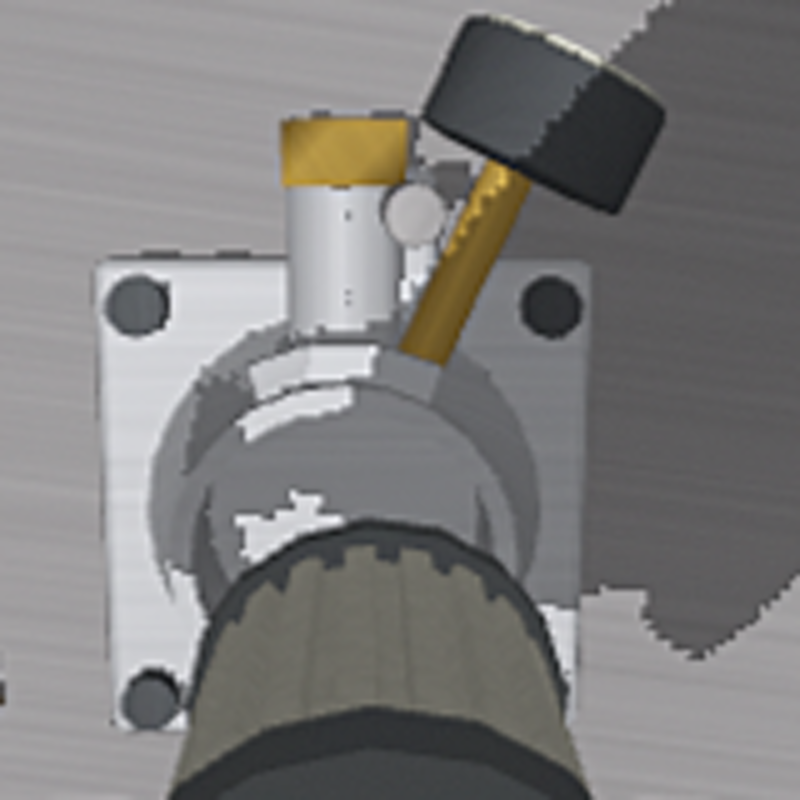

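Run:
```python
from h import *
c=np.load("w2.npz")
f=lambda x,y,z:ray(c,(240+x/5,80+y/5),z)
a,b,d=f(137,305,.015),f(552,305,.015),f(151,698,.015); print(a,b,d,"ctr",(b+d)/2, "hd",np.degrees(np.arctan2(*(a-d)[1::-1])),np.degrees(np.arctan2(*(b-a)[1::-1])))
print("pin",f(413,213,.08))
P=cloud(c); 
for uv in((300,320),(285,265),(345,265),(316,240),(316,325)): print(uv,P[uv[1],uv[0]].round(4))
for z in(.22,.224): print(z,(ray(c,(316.5,222),z)+ray(c,(316.5,337),z))/2, ray(c,(257,280),z),ray(c,(376,280),z))
```

```text
[ 0.46627805 -0.33246428  0.015     ] [ 0.45480257 -0.25101005  0.015     ] [ 0.54733451 -0.3212242   0.015     ] ctr [ 0.50106854 -0.28611712  0.015     ] hd -172.1051540230173 98.019200414625
pin [ 0.44002589 -0.28352425  0.08      ]
(300, 320) [ 0.5164 -0.2868  0.222 ]
(285, 265) [ 0.4927 -0.2957  0.2222]
(345, 265) [ 0.4889 -0.2729  0.2236]
(316, 240) [ 0.4806 -0.2853  0.2228]
(316, 325) [ 0.5174 -0.2801  0.2228]
0.22 [ 0.49978609 -0.28234647  0.22      ] [ 0.50182231 -0.30608656  0.22      ] [ 0.49552091 -0.25876587  0.22      ]
0.224 [ 0.49755638 -0.28273768  0.224     ] [ 0.49952171 -0.30565122  0.224     ] [ 0.4934397  -0.25997808  0.224     ]
```

Call:
{"method": "move_arm", "body": {
  "motion": [
    [[1, -0.1, -0.5], [0, 0.9, 0.2], 4.0],
    [[2, 0, 0], [0, 0, 0], 4.0],
    [[1.8, 0, 0], [0, 0, 0], 4.0],
    [[0, 0, 0], [0, 0, 0], 4.0]
  ]
}}

```text
clock: 6.85
position: [0.503, -0.2844, 0.1411]
tool_rot: [0.46, -0.534, 0.465, 0.536]
wrist_force: [-1.0, 0.9, -1.6]
grip_width: 0.553
```

Run:
```python
from h import *
go([.5027,-.2857,.123],98)
```

```text
t 6.85 pos [ 0.503  -0.2844  0.1411] jaw 98.3 tilt [-1.     0.007 -0.003] F [-1.   0.9 -1.6] w 47.3
shift cm [ 1.81  0.03 -0.12] ('tool-x turn', np.float64(0.3))
```

Call:
{"method": "move_arm", "body": {
  "motion": [
    [[1.8, 0.03, -0.12], [0, -0.15, -0.4], 4.0],
    [[0, 0, 0], [0, 0, 0], 4.0],
    [[0, 0, 0], [0, 0, 0], 4.0]
  ]
}}

```text
clock: 7.15
position: [0.5032, -0.285, 0.1237]
tool_rot: [-0.462, 0.535, -0.462, -0.535]
wrist_force: [1.0, -0.1, -0.9]
grip_width: 0.555
```

Run:
```python
from h import *; from workcell import *
s=read_camera("scene"); crop(s,160,140,260,260,5,"pics/s3.png")
c=read_camera("wrist"); np.savez("w3.npz",**c); cv2.imwrite("pics/w3.png",c["img"][:,:,::-1])
go([.5027,-.2857,.123],98)
P=cloud(s).reshape(-1,3); m=(np.hypot(P[:,0]-.502,P[:,1]+.286)<.04); q=P[m]
for z in np.arange(.07,.18,.01):
  k=q[abs(q[:,2]-z)<.005]
  if len(k)>5: print(z.round(3),len(k),k.mean(0).round(4),k.min(0).round(3),k.max(0).round(3))
```

```text
t 7.25 pos [ 0.5032 -0.2849  0.1238] jaw 98.4 tilt [-1.    -0.    -0.001] F [-0.1 -0.1 -0.5] w 46.9
shift cm [ 0.08  0.06 -0.07] ('tool-x turn', np.float64(0.4))
0.07 13 [ 0.5205 -0.2885  0.0731] [ 0.511 -0.309  0.069] [ 0.527 -0.265  0.075]
0.08 98 [ 0.5186 -0.2867  0.0797] [ 0.497 -0.31   0.075] [ 0.529 -0.263  0.085]
0.09 71 [ 0.5192 -0.2864  0.0904] [ 0.501 -0.308  0.085] [ 0.527 -0.265  0.095]
0.1 58 [ 0.5194 -0.2884  0.0998] [ 0.506 -0.308  0.095] [ 0.526 -0.267  0.105]
0.11 66 [ 0.5193 -0.2866  0.1094] [ 0.504 -0.308  0.105] [ 0.527 -0.265  0.114]
0.12 74 [ 0.5194 -0.2865  0.1194] [ 0.507 -0.308  0.115] [ 0.526 -0.265  0.125]
0.13 96 [ 0.5177 -0.286   0.1303] [ 0.499 -0.32   0.125] [ 0.528 -0.25   0.135]
0.14 121 [ 0.5133 -0.2861  0.14  ] [ 0.492 -0.323  0.135] [ 0.528 -0.249  0.145]
0.15 285 [ 0.5086 -0.2863  0.1517] [ 0.478 -0.324  0.145] [ 0.528 -0.248  0.155]
0.16 145 [ 0.507  -0.2853  0.1572] [ 0.483 -0.322  0.155] [ 0.528 -0.248  0.165]
0.17 52 [ 0.5142 -0.2816  0.1704] [ 0.494 -0.323  0.165] [ 0.523 -0.246  0.175]
```

View pics/s3.png

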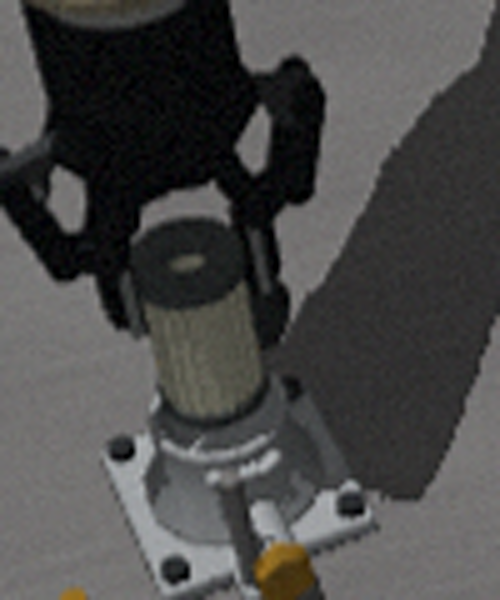

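View pics/w3.png

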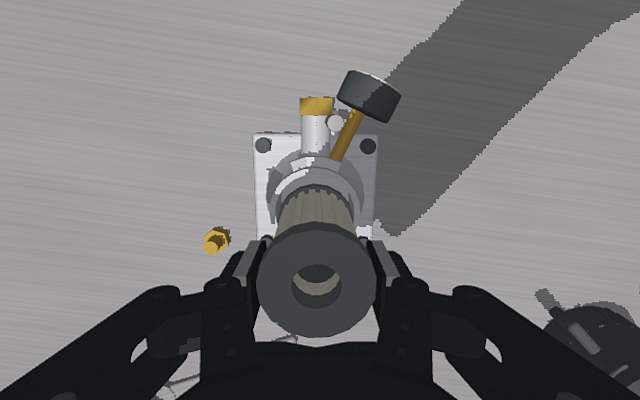

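Cartridge is above the cup opening (scene crop (205,410) over (215,430)), and both views agree within about 1 mm. Lowering in stages.

Call:
{"method": "move_arm", "body": {
  "motion": [
    [[1.0, 0.03, -0.05], [0, 0, 0], 4.0],
    [[0.6, 0, 0], [0, 0, 0], 4.0],
    [[0, 0, 0], [0, 0, 0], 4.0]
  ]
}}

```text
clock: 7.55
position: [0.5039, -0.2858, 0.1083]
tool_rot: [-0.462, 0.537, -0.462, -0.534]
wrist_force: [-0.1, -0.4, -0.1]
grip_width: 0.553
```

Run:
```python
from h import *
go([.503,-.2857,.072],98)
```

```text
t 7.55 pos [ 0.5039 -0.2858  0.1083] jaw 98.4 tilt [-1.    -0.002 -0.003] F [-0.1 -0.4 -0.1] w 47.2
shift cm [3.63 0.1  0.04] ('tool-x turn', np.float64(0.4))
```

Call:
{"method": "move_arm", "body": {
  "motion": [
    [[0.3, 0.12, 0.02], [0, 0, 0], 4.0],
    [[0.8, 0.03, 0], [0, 0, 0], 4.0],
    [[0.8, 0.03, 0], [0, 0, 0], 4.0],
    [[0, 0, 0], [0, 0, 0], 4.0]
  ]
}}

```text
clock: 7.95
position: [0.5019, -0.286, 0.0875]
tool_rot: [-0.462, 0.536, -0.462, -0.534]
wrist_force: [-0.0, 0.0, -1.0]
grip_width: 0.549
```

Run:
```python
from h import *
go([.503,-.2857,.072],98)
```

```text
t 7.95 pos [ 0.5019 -0.286   0.0875] jaw 98.4 tilt [-1.    -0.002 -0.003] F [-0.  0. -1.] w 46.9
shift cm [ 1.55 -0.11  0.01] ('tool-x turn', np.float64(0.4))
```

Call:
{"method": "move_arm", "body": {
  "motion": [
    [[0.6, -0.05, 0.02], [0, 0, 0], 4.0],
    [[0.6, 0.02, 0], [0, 0, 0], 4.0],
    [[0.2, 0.0, 0], [0, 0, 0], 4.0],
    [[0, 0, 0], [0, 0, 0], 4.0]
  ]
}}

```text
clock: 8.35
position: [0.5032, -0.2869, 0.0742]
tool_rot: [-0.462, 0.537, -0.462, -0.533]
wrist_force: [0.1, -0.2, -0.8]
grip_width: 0.554
```

Run:
```python
from h import *
go([.503,-.2857,.072],98)
```

```text
t 8.35 pos [ 0.5032 -0.2869  0.0742] jaw 98.4 tilt [-1.    -0.005 -0.005] F [ 0.1 -0.2 -0.8] w 47.3
shift cm [0.22 0.01 0.12] ('tool-x turn', np.float64(0.4))
```

Call:
{"method": "move_arm", "body": {
  "motion": [
    [[0.2, 0.0, 0.05], [0, 0, 0], 4.0],
    [[0.1, 0.0, 0], [0, 0, 0], 4.0],
    [[0, 0, 0], [0, 0, 0], 4.0]
  ]
}}

```text
clock: 8.65
position: [0.5036, -0.2869, 0.0743]
tool_rot: [-0.463, 0.538, -0.462, -0.532]
wrist_force: [0.3, 0.7, -0.7]
grip_width: 0.551
```

Run:
```python
from h import *
go([.503,-.2857,.072],98)
```

```text
t 8.65 pos [ 0.5036 -0.2869  0.0743] jaw 98.3 tilt [-1.    -0.007 -0.006] F [ 0.3  0.7 -0.7] w 47.1
shift cm [0.23 0.04 0.13] ('tool-x turn', np.float64(0.3))
```

Call:
{"method": "move_arm", "body": {
  "motion": [
    [[0.4, 0.06, 0.1], [0, 0, 0], 4.0],
    [[0, 0.0, 0], [0, 0, 0], 4.0]
  ]
}}

```text
clock: 8.85
position: [0.505, -0.2876, 0.0732]
tool_rot: [-0.464, 0.54, -0.462, -0.529]
wrist_force: [-1.1, 1.3, -1.9]
grip_width: 0.552
```

Run:
```python
from h import *; from workcell import *
go([.503,-.2857,.072],98)
s=read_camera("scene"); crop(s,160,140,260,260,5,"pics/s4.png")
P=cloud(s).reshape(-1,3); m=(np.hypot(P[:,0]-.502,P[:,1]+.286)<.02); q=P[m]; print(np.sort(q[:,2])[-60::6].round(4))
```

```text
t 8.85 pos [ 0.505  -0.2876  0.0732] jaw 98.3 tilt [-1.    -0.012 -0.01 ] F [-1.1  1.3 -1.9] w 47.1
shift cm [0.12 0.17 0.22] ('tool-x turn', np.float64(0.3))
[0.53   0.5304 0.5308 0.5314 0.5322 0.5326 0.5337 0.5348 0.5355 0.5376]
```

View pics/s4.png

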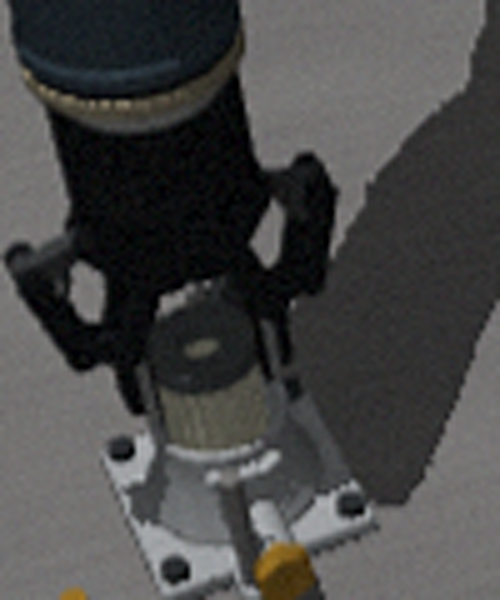

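Call:
{"method": "move_arm", "body": {
  "motion": [
    [[0, 0.2, 0.1], [0, -0.6, 0.7], 4.0],
    [[0, 0.0, 0], [0, 0, 0], 4.0],
    [[0, 0.0, 0], [0, 0, 0], 4.0]
  ]
}}

```text
clock: 9.2
position: [0.5031, -0.2868, 0.0729]
tool_rot: [0.463, -0.534, 0.462, 0.535]
wrist_force: [-1.3, 1.1, 7.2]
grip_width: 0.555
```

Run:
```python
from h import *; from workcell import *
go([.503,-.2857,.072],98)
s=read_camera("scene")
P=cloud(s).reshape(-1,3); m=(np.hypot(P[:,0]-.502,P[:,1]+.286)<.03)&(P[:,2]<.115)&(P[:,2]>.098); q=P[m]; print(len(q),np.median(q[:,2]),cv2.minEnclosingCircle(q[:,:2].astype(np.float32)))
```

```text
t 9.2 pos [ 0.5031 -0.2868  0.0729] jaw 98.3 tilt [-1.     0.001  0.002] F [-1.3  1.1  7.2] w 47.4
shift cm [ 0.09 -0.01  0.11] ('tool-x turn', np.float64(0.3))
317 0.10522332131326817 ((0.506233811378479, -0.28575918078422546), 0.028324585407972336)
```

Top is at 0.105 m and the wrist reads 7 N up, so the cartridge is on the floor. Releasing.

Call:
{"method": "move_arm", "body": {
  "motion": [
    [[0, 0, 0], [0, 0, 0], 5.5],
    [[0, 0, 0], [0, 0, 0], 6.5],
    [[0, 0.0, 0], [0, 0, 0], 6.5],
    [[-2, 0.0, 0], [0, 0, 0], 6.5],
    [[-4, 0.0, 0], [0, 0, 0], 6.5]
  ]
}}

```text
clock: 9.75
position: [0.5001, -0.285, 0.128]
tool_rot: [0.461, -0.53, 0.463, 0.54]
wrist_force: [0.3, 0.2, -0.1]
grip_width: 0.765
```

Call:
{"method": "move_arm", "body": {
  "motion": [
    [[-4, 0.0, 0], [0, 0, 0], 6.5],
    [[-4, 0, 0], [0, 0, 0], 6.5],
    [[0, 0.0, 0], [0, 0, 0], 6.5]
  ]
}}

```text
clock: 10.05
position: [0.5021, -0.2864, 0.2144]
tool_rot: [0.462, -0.532, 0.463, 0.538]
wrist_force: [0.5, -0.8, -0.7]
grip_width: 0.761
```

Run:
```python
from h import *; from workcell import *
go([.617,-.005,.2],53)
s=read_camera("scene"); crop(s,160,160,360,260,4,"pics/s5.png")
P=cloud(s).reshape(-1,3); m=(np.hypot(P[:,0]-.502,P[:,1]+.286)<.03)&(P[:,2]<.11)&(P[:,2]>.1); q=P[m]; print(len(q),np.median(q[:,2]),cv2.minEnclosingCircle(q[:,:2].astype(np.float32)))
c=read_camera("wrist"); cv2.imwrite("pics/w5.png",c["img"][:,:,::-1]); P=cloud(c).reshape(-1,3); m=(np.hypot(P[:,0]-.502,P[:,1]+.286)<.03)&(P[:,2]<.11)&(P[:,2]>.1); q=P[m]; print(len(q),np.median(q[:,2]),cv2.minEnclosingCircle(q[:,:2].astype(np.float32)))
```

```text
t 10.05 pos [ 0.5021 -0.2864  0.2144] jaw 98.3 tilt [-1.     0.007  0.006] F [ 0.5 -0.8 -0.7] w 65.0
shift cm [  1.48 -15.44  26.18] ('tool-x turn', np.float64(45.3))
278 0.10487765094310958 ((0.5023722648620605, -0.28693681955337524), 0.02571980468928814)
2245 0.10580347154707381 ((0.4999538064002991, -0.28699183464050293), 0.024145226925611496)
```

View pics/s5.png

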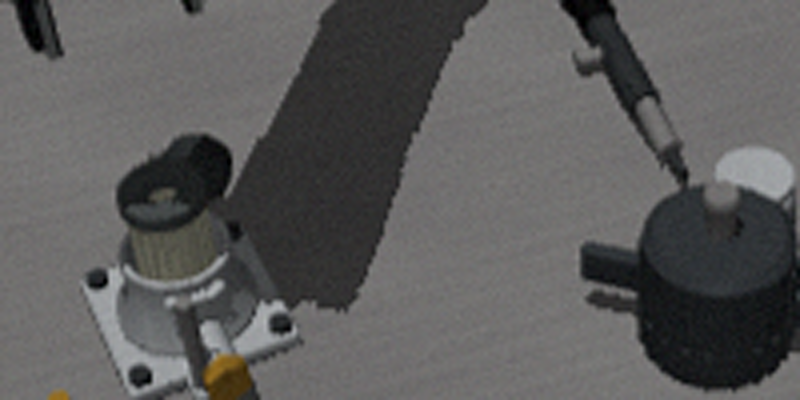

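View pics/w5.png

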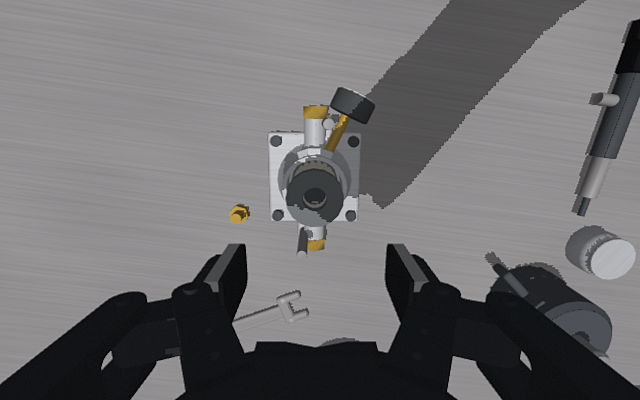

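Cartridge is standing in the bowl (wrist view (315,190), top at 0.105 m). Next the cap.

Call:
{"method": "move_arm", "body": {
  "motion": [
    [[0, -1.9, 3.27], [0, 0, 0], 6.5],
    [[0, -1.9, 3.27], [0, 0, 0], 6.5],
    [[0, -1.9, 3.27], [0, 0, 0], 6.5],
    [[0, -1.9, 3.27], [0, 0, 0], 6.5],
    [[0, -1.9, 3.27], [0, 0, 0], 6.5]
  ]
}}

```text
clock: 10.65
position: [0.5669, -0.1105, 0.202]
tool_rot: [0.461, -0.523, 0.47, 0.541]
wrist_force: [1.1, 0.7, -0.3]
grip_width: 0.766
```

Call:
{"method": "move_arm", "body": {
  "motion": [
    [[0, -1.9, 3.27], [0, 0, 0], 6.5],
    [[0, -1.9, 3.27], [0, 0, 0], 6.5],
    [[0, 0, 0], [7.5, 0, 0], 5.0],
    [[0, 0, 0], [7.5, 0, 0], 5.0],
    [[0, 0, 0], [7.5, 0, 0], 5.0]
  ]
}}

```text
clock: 11.15
position: [0.5941, -0.0279, 0.191]
tool_rot: [0.551, -0.419, 0.57, 0.443]
wrist_force: [-0.1, -0.1, -0.6]
grip_width: 0.586
```

Call:
{"method": "move_arm", "body": {
  "motion": [
    [[0, 0, 0], [7.5, 0, 0], 5.0],
    [[0, 0, 0], [7.5, 0, 0], 5.0],
    [[0, 0, 0], [7.5, 0, 0], 5.0],
    [[0, 0, 0], [0, 0, 0], 5.0]
  ]
}}

```text
clock: 11.55
position: [0.5902, -0.0269, 0.1828]
tool_rot: [0.62, -0.296, 0.653, 0.319]
wrist_force: [0.0, 0.9, 0.1]
grip_width: 0.58
```

Run:
```python
from h import *; from workcell import *
go([.616,-.005,.16],53)
```

```text
t 11.55 pos [ 0.5902 -0.0269  0.1828] jaw 51.6 tilt [-0.998  0.049 -0.027] F [0.  0.9 0.1] w 49.5
shift cm [ 2.16 -0.77  3.38] ('tool-x turn', np.float64(-1.4))
```

Call:
{"method": "move_arm", "body": {
  "motion": [
    [[0, -0.8, 3.4], [-1.4, -1.5, -2.8], 5.0],
    [[0, 0, 0], [0, 0, 0], 5.0],
    [[0, 0, 0], [0, 0, 0], 5.0]
  ]
}}

```text
clock: 11.85
position: [0.6163, -0.0052, 0.1775]
tool_rot: [0.629, -0.318, 0.633, 0.319]
wrist_force: [-0.6, -0.6, -0.5]
grip_width: 0.588
```

Run:
```python
from h import *; from workcell import *
go([.616,-.005,.16],53)
c=read_camera("wrist"); cv2.imwrite("pics/w6.png",c["img"][:,:,::-1]);np.savez("w6.npz",**c)
P=cloud(c).reshape(-1,3)
m=(np.hypot(P[:,0]-.616,P[:,1]+.005)<.05)&(P[:,2]<.09)&(P[:,2]>.079); q=P[m]; print(len(q),np.median(q[:,2]),cv2.minEnclosingCircle(q[:,:2].astype(np.float32)))
m=(np.hypot(P[:,0]-.616,P[:,1]+.005)<.025)&(P[:,2]<.12)&(P[:,2]>.109); q=P[m]; print(len(q),np.median(q[:,2]),cv2.minEnclosingCircle(q[:,:2].astype(np.float32)))
```

```text
t 11.85 pos [ 0.6163 -0.0052  0.1775] jaw 53.6 tilt [-1.     0.003 -0.004] F [-0.6 -0.6 -0.5] w 50.2
shift cm [1.75 0.03 0.01] ('tool-x turn', np.float64(0.6))
7917 0.08462171612123504 ((0.6151406168937683, -0.005503825843334198), 0.04290756583213806)
754 0.11460166493619259 ((0.6150198578834534, -0.0055277165956795216), 0.011101774871349335)
```

View pics/w6.png

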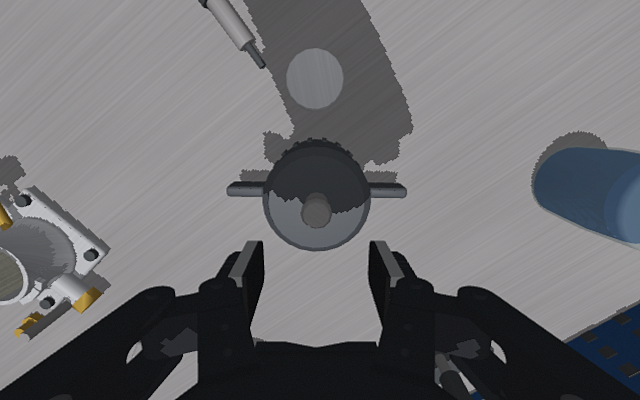

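Wrist view: nipple at (316,210) with ears level along the jaw line. Descending onto the nipple.

Call:
{"method": "move_arm", "body": {
  "motion": [
    [[3, 0.1, 0.1], [0, 0, 0], 5.0],
    [[3, 0, 0], [0, 0, 0], 5.0],
    [[1.5, 0, 0], [0, 0, 0], 5.0],
    [[0, 0, 0], [0, 0, 0], 5.0]
  ]
}}

```text
clock: 12.3
position: [0.6149, -0.0048, 0.0997]
tool_rot: [0.628, -0.32, 0.632, 0.321]
wrist_force: [-0.6, 0.1, 0.5]
grip_width: 0.586
```

Run:
```python
from h import *; from workcell import *
go([.615,-.0055,.089],53)
```

```text
t 12.3 pos [ 0.6149 -0.0048  0.0997] jaw 53.9 tilt [-1.     0.004 -0.004] F [-0.6  0.1  0.5] w 50.0
shift cm [ 1.07 -0.05 -0.05] ('tool-x turn', np.float64(0.9))
```

Call:
{"method": "move_arm", "body": {
  "motion": [
    [[1.0, -0.05, -0.05], [0.8, -0.2, -0.2], 5.0],
    [[0, 0, 0], [0, 0, 0], 3.0],
    [[0, 0, 0], [0, 0, 0], 2.6]
  ]
}}

```text
clock: 12.6
position: [0.6152, -0.0066, 0.0902]
tool_rot: [0.633, -0.316, 0.633, 0.316]
wrist_force: [-0.9, 0.6, 0.5]
grip_width: 0.307
```

Run:
```python
from h import *; from workcell import *
go([.615,-.0055,.089],53)
```

```text
t 12.6 pos [ 0.6152 -0.0066  0.0902] jaw 53.0 tilt [-1. -0. -0.] F [-0.9  0.6  0.5] w 26.3
shift cm [0.12 0.08 0.08] ('tool-x turn', np.float64(0.0))
```

Call:
{"method": "move_arm", "body": {
  "motion": [
    [[0.15, 0.08, 0.08], [0, 0, 0], 1.2],
    [[0, 0, 0], [0, 0, 0], 1.0],
    [[0, 0, 0], [0, 0, 0], 1.0],
    [[0, 0, 0], [0, 0, 0], 1.0]
  ],
  "grip_force": 60
}}

```text
clock: 13.0
position: [0.616, -0.0052, 0.0903]
tool_rot: [0.634, -0.316, 0.632, 0.315]
wrist_force: [1.6, 0.7, -2.1]
grip_width: 0.218
```

Run:
```python
from h import *; from workcell import *
go([.615,-.0055,.089],53)
```

```text
t 13.0 pos [ 0.616  -0.0052  0.0903] jaw 53.1 tilt [-1.    -0.002  0.002] F [ 1.6  0.7 -2.1] w 18.6
shift cm [ 0.13  0.06 -0.08] ('tool-x turn', np.float64(0.1))
```

Call:
{"method": "move_arm", "body": {
  "motion": [
    [[-0.5, 0, 0], [0, 0, 0], 1.0],
    [[-1.5, 0, 0], [0, 0, 0], 1.0],
    [[-2.5, 0, 0], [0, 0, 0], 1.0],
    [[-2.5, 0, 0], [0, 0, 0], 1.0],
    [[-2.5, 0, 0], [0, 0, 0], 1.0]
  ]
}}

```text
clock: 13.5
position: [0.612, -0.0049, 0.1845]
tool_rot: [0.63, -0.315, 0.635, 0.317]
wrist_force: [0.6, 0.4, -3.9]
grip_width: 0.219
```

Call:
{"method": "move_arm", "body": {
  "motion": [
    [[-2.5, 0, 0], [0, 0, 0], 1.0],
    [[-2.5, 0, 0], [0, 0, 0], 1.0],
    [[-1.5, 0, 0], [0, 0, 0], 1.0],
    [[0, 0, 0], [0, 0, 0], 1.0]
  ]
}}

```text
clock: 13.9
position: [0.6127, -0.0052, 0.2562]
tool_rot: [0.631, -0.315, 0.634, 0.316]
wrist_force: [0.8, 0.2, -4.3]
grip_width: 0.218
```

Run:
```python
from h import *; from workcell import *
go([.5012,-.2862,.26],98)
s=read_camera("scene"); crop(s,240,80,400,280,3,"pics/s7.png")
```

```text
t 13.9 pos [ 0.6127 -0.0052  0.2562] jaw 53.0 tilt [-1.     0.004 -0.003] F [ 0.8  0.2 -4.3] w 18.6
shift cm [ -0.32  -7.98 -29.15] ('tool-x turn', np.float64(-45.0))
```

View pics/s7.png

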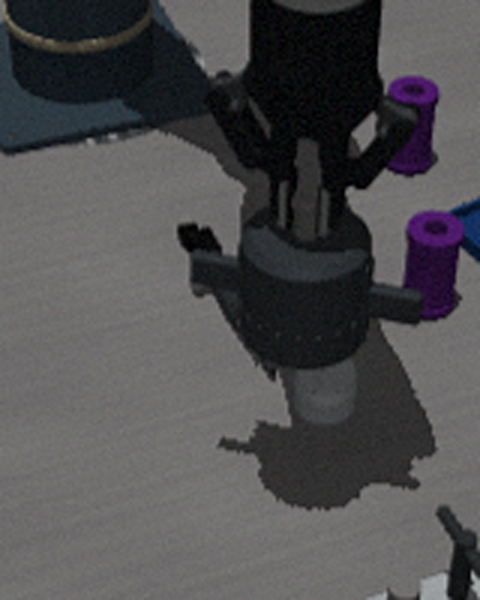

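Cap is lifted and level (scene crop (305,290)). I'll turn it gently in the air and see whether swivel friction carries the bell with it.

Call:
{"method": "move_arm", "body": {
  "motion": [
    [[0, 0, 0], [-3, 0, 0], 1.0],
    [[0, 0, 0], [-5, 0, 0], 1.0],
    [[0, 0, 0], [-6, 0, 0], 1.0],
    [[0, 0, 0], [-6, 0, 0], 1.0],
    [[0, 0, 0], [-6, 0, 0], 1.0]
  ]
}}

```text
clock: 14.45
position: [0.6085, -0.0045, 0.2481]
tool_rot: [0.537, -0.451, 0.547, 0.458]
wrist_force: [-0.4, -0.1, -3.6]
grip_width: 0.22
```

Call:
{"method": "move_arm", "body": {
  "motion": [
    [[0, 0, 0], [-6, 0, 0], 1.0],
    [[0, 0, 0], [-6, 0, 0], 1.0],
    [[0, 0, 0], [-4, 0, 0], 1.0],
    [[0, 0, 0], [-2, 0, 0], 1.0],
    [[0, 0, 0], [0, 0, 0], 1.0]
  ]
}}

```text
clock: 14.95
position: [0.6043, -0.0044, 0.24]
tool_rot: [0.453, -0.53, 0.467, 0.545]
wrist_force: [-0.3, 0.0, -3.7]
grip_width: 0.219
```

Run:
```python
from h import *; from workcell import *
go([.5012,-.2862,.26],98)
s=read_camera("scene"); crop(s,240,80,400,280,3,"pics/s8.png"); P=cloud(s).reshape(-1,3)
o=get_obs()["position"]; d=P-o; r=np.hypot(d[:,0],d[:,1]); 
m=(r<.084)&(r>.05)&(P[:,2]>o[2]-.07)&(P[:,2]<o[2]-.035); q=d[m]; x,y=q[:,0],q[:,1]; print(m.sum(),"cap yaw",np.degrees(np.arctan2(2*(x*y).mean(),(x*x-y*y).mean())/2))
```

```text
t 14.95 pos [ 0.6043 -0.0044  0.24  ] jaw 98.9 tilt [-1.     0.029  0.004] F [-0.3  0.  -3.7] w 18.7
shift cm [ -1.67  14.61 -26.23] ('tool-x turn', np.float64(0.9))
293 cap yaw -80.5864657205179
```

View pics/s8.png

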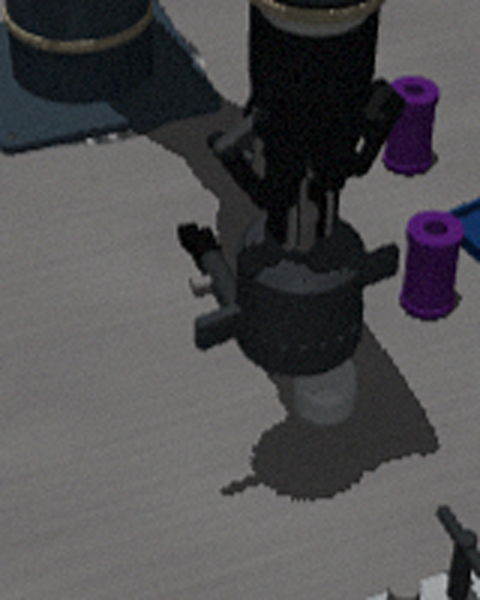

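The cap yaw followed to about 99° (needed 98°). Carrying it to the bowl.

Call:
{"method": "move_arm", "body": {
  "motion": [
    [[-2, 0, 0], [0, 0, -1.5], 1.0],
    [[-1, 0.7, -1.3], [0, 0, 0], 1.0],
    [[-0.4, 1.4, -2.6], [0, 0, 0], 1.0],
    [[-0.4, 1.5, -2.7], [0, 0, 0], 1.0],
    [[-0.4, 1.5, -2.7], [0, 0, 0], 1.0]
  ]
}}

```text
clock: 15.5
position: [0.5677, -0.1045, 0.2859]
tool_rot: [0.46, -0.537, 0.458, 0.539]
wrist_force: [0.8, -0.0, -3.0]
grip_width: 0.221
```

Call:
{"method": "move_arm", "body": {
  "motion": [
    [[-0.4, 1.5, -2.7], [0, 0, 0], 1.0],
    [[-0.4, 1.5, -2.7], [0, 0, 0], 1.0],
    [[-0.4, 1.5, -2.7], [0, 0, 0], 1.0],
    [[-0.2, 1.0, -2], [0, 0, 0], 1.0],
    [[0, 0, 0], [0, 0, 0], 1.0]
  ]
}}

```text
clock: 16.0
position: [0.5214, -0.2289, 0.3083]
tool_rot: [-0.464, 0.537, -0.462, -0.532]
wrist_force: [0.0, -0.2, -3.7]
grip_width: 0.221
```

Run:
```python
from h import *; from workcell import *
go([.5012,-.2862,.26],98)
```

```text
t 16.0 pos [ 0.5214 -0.2289  0.3083] jaw 98.2 tilt [-1.    -0.008 -0.004] F [ 0.  -0.2 -3.7] w 18.8
shift cm [ 4.83  2.86 -5.36] ('tool-x turn', np.float64(0.2))
```

Call:
{"method": "move_arm", "body": {
  "motion": [
    [[1, 1.2, -2.2], [0, -0.2, 0.5], 1.0],
    [[1.5, 1.2, -2.2], [0, 0, 0], 1.0],
    [[1.5, 0.4, -0.9], [0, 0, 0], 1.0],
    [[0, 0, 0], [0, 0, 0], 1.0],
    [[0, 0, 0], [0, 0, 0], 1.0]
  ]
}}

```text
clock: 16.5
position: [0.4989, -0.2901, 0.2736]
tool_rot: [-0.465, 0.536, -0.464, -0.531]
wrist_force: [0.1, 1.2, -3.0]
grip_width: 0.221
```

Run:
```python
from h import *; from workcell import *
go([.5012,-.2862,.22],98)
s=read_camera("scene"); crop(s,130,60,290,260,3,"pics/s9.png"); P=cloud(s).reshape(-1,3)
o=get_obs()["position"]; d=P-o; r=np.hypot(d[:,0],d[:,1]); 
m=(r<.084)&(r>.05)&(P[:,2]>o[2]-.07)&(P[:,2]<o[2]-.035); q=d[m]; x,y=q[:,0],q[:,1]; print(m.sum(),"cap yaw",np.degrees(np.arctan2(2*(x*y).mean(),(x*x-y*y).mean())/2))
```

```text
t 16.5 pos [ 0.4989 -0.2901  0.2736] jaw 97.9 tilt [-1.    -0.006 -0.004] F [ 0.1  1.2 -3. ] w 18.9
shift cm [ 5.36 -0.25  0.38] ('tool-x turn', np.float64(-0.1))
375 cap yaw -81.71785584283661
```

View pics/s9.png

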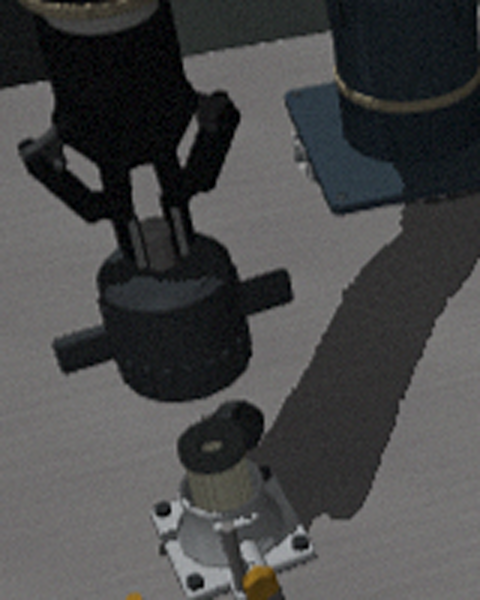

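Call:
{"method": "move_arm", "body": {
  "motion": [
    [[2.5, -0.25, 0.35], [0, -0.2, 0.3], 1.0],
    [[2.5, 0, 0], [0, 0, 0], 1.0],
    [[0, 0, 0], [0, 0, 0], 1.0],
    [[0, 0, 0], [0, 0, 0], 1.0]
  ]
}}

```text
clock: 16.95
position: [0.505, -0.2835, 0.2277]
tool_rot: [-0.464, 0.537, -0.462, -0.532]
wrist_force: [1.5, -0.0, -3.9]
grip_width: 0.22
```

Run:
```python
from h import *; from workcell import *
go([.5018,-.286,.205],98)
```

```text
t 16.95 pos [ 0.505  -0.2835  0.2277] jaw 98.2 tilt [-1.    -0.008 -0.003] F [ 1.5 -0.  -3.9] w 18.8
shift cm [ 2.27  0.37 -0.2 ] ('tool-x turn', np.float64(0.2))
```

Call:
{"method": "move_arm", "body": {
  "motion": [
    [[0.8, 0.35, -0.2], [0, -0.2, 0.4], 1.0],
    [[0.5, 0, 0], [0, 0, 0], 1.0],
    [[0, 0, 0], [0, 0, 0], 1.0]
  ]
}}

```text
clock: 17.25
position: [0.5033, -0.2861, 0.217]
tool_rot: [-0.463, 0.536, -0.462, -0.533]
wrist_force: [-0.4, -0.2, -2.8]
grip_width: 0.221
```

Run:
```python
from h import *; from workcell import *
go([.5018,-.286,.205],98)
for n in("scene","top"):
  s=read_camera(n); P=cloud(s).reshape(-1,3);o=get_obs()["position"]
  m=(np.hypot(P[:,0]-.502,P[:,1]+.286)<.055)&(P[:,2]<o[2]+.0)&(P[:,2]>o[2]-.012); q=P[m]; print(n,len(q),cv2.minEnclosingCircle(q[:,:2].astype(np.float32)))
  if n=="scene": crop(s,150,90,270,240,4,"pics/s10.png")
```

```text
t 17.25 pos [ 0.5033 -0.2861  0.217 ] jaw 98.3 tilt [-1.    -0.004 -0.002] F [-0.4 -0.2 -2.8] w 18.9
shift cm [1.2  0.15 0.04] ('tool-x turn', np.float64(0.3))
scene 679 ((0.5068441033363342, -0.2862568795681), 0.04342624545097351)
top 581 ((0.5030009746551514, -0.28378233313560486), 0.042628560215234756)
```

View pics/s10.png

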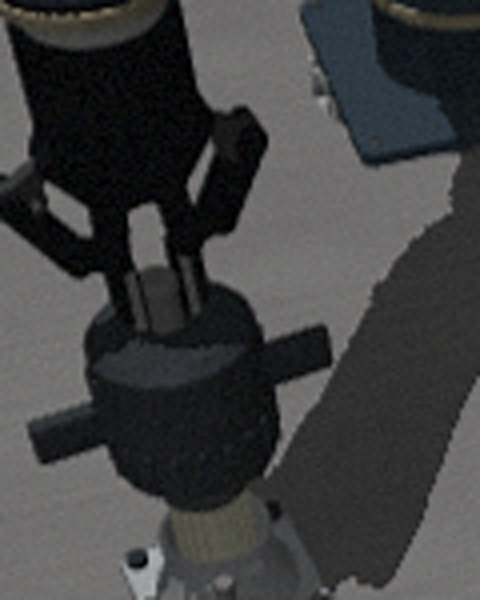

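Call:
{"method": "move_arm", "body": {
  "motion": [
    [[0.8, 0.2, -0.05], [0, 0, 0.2], 1.0],
    [[0.8, 0.05, 0], [0, 0, 0], 1.0],
    [[0.8, 0.05, 0], [0, 0, 0], 1.0],
    [[0, 0, 0], [0, 0, 0], 1.0]
  ]
}}

```text
clock: 17.75
position: [0.5002, -0.2876, 0.1916]
tool_rot: [-0.463, 0.535, -0.463, -0.534]
wrist_force: [-0.9, -0.2, -3.0]
grip_width: 0.22
```

Run:
```python
from h import *; from workcell import *
go([.5011,-.2864,.17],98)
```

```text
t 17.75 pos [ 0.5002 -0.2876  0.1916] jaw 98.2 tilt [-1.    -0.001 -0.002] F [-0.9 -0.2 -3. ] w 18.8
shift cm [ 2.16 -0.11  0.11] ('tool-x turn', np.float64(0.2))
```

Call:
{"method": "move_arm", "body": {
  "motion": [
    [[0.8, -0.05, 0.1], [0, 0, 0], 1.0],
    [[0.8, 0.03, 0], [0, 0, 0], 1.0],
    [[0.8, 0.03, 0], [0, 0, 0], 1.0],
    [[0, 0, 0], [0, 0, 0], 1.0]
  ]
}}

```text
clock: 18.15
position: [0.4998, -0.2864, 0.165]
tool_rot: [-0.462, 0.535, -0.463, -0.534]
wrist_force: [-1.0, -0.5, -3.3]
grip_width: 0.219
```

Run:
```python
from h import *; from workcell import *
go([.5011,-.2864,.14],98)
```

```text
t 18.15 pos [ 0.4998 -0.2864  0.165 ] jaw 98.2 tilt [-1.    -0.001 -0.002] F [-1.  -0.5 -3.3] w 18.7
shift cm [ 2.5  -0.12 -0.01] ('tool-x turn', np.float64(0.2))
```

Call:
{"method": "move_arm", "body": {
  "motion": [
    [[0.6, -0.12, 0], [0, 0, 0], 1.0],
    [[0.6, 0.02, 0], [0, 0, 0], 1.0],
    [[0, 0, 0], [0, 0, 0], 1.0],
    [[0, 0, 0], [0, 0, 0], 1.0]
  ]
}}

```text
clock: 18.55
position: [0.5012, -0.2864, 0.1519]
tool_rot: [-0.462, 0.535, -0.463, -0.534]
wrist_force: [-0.0, 1.3, -3.4]
grip_width: 0.22
```

Run:
```python
from h import *; from workcell import *
go([.5011,-.2864,.125],98)
for n in("scene","top"):
  s=read_camera(n); P=cloud(s).reshape(-1,3);o=get_obs()["position"]
  m=(np.hypot(P[:,0]-.502,P[:,1]+.286)<.055)&(P[:,2]<o[2]+.0)&(P[:,2]>o[2]-.012); q=P[m]; print(n,len(q),cv2.minEnclosingCircle(q[:,:2].astype(np.float32)))
  d=P-o; r=np.hypot(d[:,0],d[:,1])
  m=(r<.084)&(r>.05)&(P[:,2]>o[2]-.055)&(P[:,2]<o[2]-.035); q=d[m]; x,y=q[:,0],q[:,1]; print(m.sum(),"cap yaw",np.degrees(np.arctan2(2*(x*y).mean(),(x*x-y*y).mean())/2))
```

```text
t 18.55 pos [ 0.5012 -0.2864  0.1519] jaw 98.2 tilt [-1.    -0.001 -0.002] F [-0.   1.3 -3.4] w 18.8
shift cm [2.69 0.01 0.01] ('tool-x turn', np.float64(0.2))
scene 640 ((0.5035978555679321, -0.2868797779083252), 0.04303468018770218)
211 cap yaw -81.48480659418126
top 473 ((0.5007272362709045, -0.2838933765888214), 0.04256859049201012)
57 cap yaw -81.60536471137851
```

Call:
{"method": "move_arm", "body": {
  "motion": [
    [[0.6, 0.02, 0], [0, 0, 0], 1.0],
    [[0.6, 0.02, 0], [0, 0, 0], 1.0],
    [[0, 0, 0], [0, 0, 0], 1.0]
  ]
}}

```text
clock: 18.95
position: [0.501, -0.2867, 0.1396]
tool_rot: [-0.463, 0.536, -0.463, -0.533]
wrist_force: [0.3, 0.2, -4.2]
grip_width: 0.218
```

Run:
```python
from h import *; from workcell import *
go([.5011,-.2864,.125],98)
```

```text
t 18.95 pos [ 0.501  -0.2867  0.1396] jaw 98.2 tilt [-1.    -0.002 -0.003] F [ 0.3  0.2 -4.2] w 18.6
shift cm [ 1.46 -0.01  0.03] ('tool-x turn', np.float64(0.2))
```

Call:
{"method": "move_arm", "body": {
  "motion": [
    [[0.5, 0.02, 0.03], [0, 0, 0], 1.0],
    [[0.5, 0.02, 0], [0, 0, 0], 1.0],
    [[0.3, 0, 0], [0, 0, 0], 1.0],
    [[0, 0, 0], [0, 0, 0], 1.0]
  ]
}}

```text
clock: 19.35
position: [0.5006, -0.2864, 0.1252]
tool_rot: [-0.463, 0.536, -0.463, -0.534]
wrist_force: [1.0, -0.1, -3.3]
grip_width: 0.221
```

Run:
```python
from h import *; from workcell import *
go([.5011,-.2864,.125],98)
```

```text
t 19.35 pos [ 0.5006 -0.2864  0.1252] jaw 98.2 tilt [-1.    -0.002 -0.003] F [ 1.  -0.1 -3.3] w 18.9
shift cm [ 0.02 -0.05 -0.01] ('tool-x turn', np.float64(0.2))
```

Call:
{"method": "move_arm", "body": {
  "motion": [
    [[0.3, -0.05, 0], [0, 0, 0], 1.0],
    [[0.2, 0, 0], [0, 0, 0], 1.0],
    [[0, 0, 0], [0, 0, 0], 1.0]
  ]
}}

```text
clock: 19.65
position: [0.5021, -0.2865, 0.1259]
tool_rot: [-0.464, 0.537, -0.462, -0.532]
wrist_force: [-0.3, 0.7, -3.6]
grip_width: 0.223
```

Run:
```python
from h import *; from workcell import *
go([.5011,-.2864,.125],98)
s=read_camera("scene"); P=cloud(s).reshape(-1,3); crop(s,150,130,270,280,4,"pics/s11.png")
m=(np.hypot(P[:,0]-.502,P[:,1]+.286)<.04)&(P[:,2]<.13)&(P[:,2]>.108)
print(np.median(P[m][:,2]))
```

```text
t 19.65 pos [ 0.5021 -0.2865  0.1259] jaw 98.2 tilt [-1.    -0.006 -0.004] F [-0.3  0.7 -3.6] w 19.0
shift cm [0.08 0.1  0.02] ('tool-x turn', np.float64(0.2))
0.119792668090962
```

View pics/s11.png

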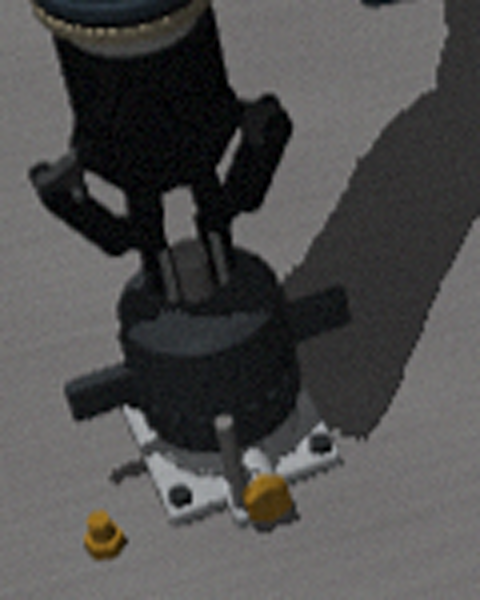

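Call:
{"method": "move_arm", "body": {
  "motion": [
    [[0.4, 0.1, 0], [0, -0.2, 0.4], 1.0],
    [[0.2, 0, 0], [0, 0, 0], 1.0],
    [[0, 0, 0], [0, 0, 0], 1.0]
  ]
}}

```text
clock: 20.0
position: [0.5051, -0.2866, 0.1257]
tool_rot: [-0.464, 0.538, -0.461, -0.532]
wrist_force: [-0.6, -0.4, -3.0]
grip_width: 0.216
```

Run:
```python
from h import *; from workcell import *
go([.5011,-.2864,.125],98)
s=read_camera("scene"); P=cloud(s).reshape(-1,3)
m=(np.hypot(P[:,0]-.502,P[:,1]+.286)<.04)&(P[:,2]<.13)&(P[:,2]>.108)
print(np.median(P[m][:,2]))
```

```text
t 20.0 pos [ 0.5051 -0.2866  0.1257] jaw 98.3 tilt [-1.    -0.008 -0.003] F [-0.6 -0.4 -3. ] w 18.4
shift cm [0.06 0.39 0.08] ('tool-x turn', np.float64(0.3))
0.11977349322733843
```

Call:
{"method": "move_arm", "body": {
  "motion": [
    [[0.1, 0.4, 0.05], [0, -0.2, 0.5], 1.0],
    [[0, 0, 0], [0, 0, 0], 1.0],
    [[0, 0, 0], [0, 0, 0], 1.0]
  ]
}}

```text
clock: 20.35
position: [0.5037, -0.2867, 0.125]
tool_rot: [-0.463, 0.536, -0.462, -0.534]
wrist_force: [0.2, 2.1, 1.6]
grip_width: 0.219
```

Run:
```python
from h import *; from workcell import *
go([.5011,-.2864,.125],98)
s=read_camera("scene"); P=cloud(s).reshape(-1,3)
m=(np.hypot(P[:,0]-.502,P[:,1]+.286)<.04)&(P[:,2]<.13)&(P[:,2]>.108)
print(np.median(P[m][:,2]))
```

```text
t 20.35 pos [ 0.5037 -0.2867  0.125 ] jaw 98.3 tilt [-1.    -0.004 -0.001] F [0.2 2.1 1.6] w 18.7
shift cm [-0.    0.26  0.07] ('tool-x turn', np.float64(0.3))
0.11925899029926468
```

Cap has seated (top at 0.1193 m, load taken by the bowl). Recentring slightly and releasing.

Call:
{"method": "move_arm", "body": {
  "motion": [
    [[0, 0.25, 0.05], [0, 0, 0.2], 1.0],
    [[0, 0, 0], [0, 0, 0], 1.0],
    [[0, 0, 0], [0, 0, 0], 3.0],
    [[0, 0, 0], [0, 0, 0], 4.0],
    [[0, 0, 0], [0, 0, 0], 4.5]
  ]
}}

```text
clock: 20.9
position: [0.501, -0.2871, 0.1243]
tool_rot: [-0.462, 0.535, -0.463, -0.535]
wrist_force: [-0.1, 0.9, 0.7]
grip_width: 0.527
```

Call:
{"method": "move_arm", "body": {
  "motion": [
    [[-1.5, 0, 0], [0, 0, 0], 4.5],
    [[-3, 0, 0], [0, 0, 0], 4.5],
    [[-4, 0, 0], [0, 0, 0], 4.5],
    [[0, 0, 0], [0, 0, 0], 4.5]
  ]
}}

```text
clock: 21.3
position: [0.4989, -0.2871, 0.2099]
tool_rot: [0.461, -0.533, 0.464, 0.537]
wrist_force: [-0.0, 0.1, -0.2]
grip_width: 0.526
```

```bash
cat >> h.py <<'E'
def capstate():
  from workcell import read_camera
  for n in("scene","top"):
    s=read_camera(n); P=cloud(s).reshape(-1,3); o=np.array([.502,-.286,0]); d=P-o; r=np.hypot(d[:,0],d[:,1])
    m=(r<.05)&(P[:,2]<.13)&(P[:,2]>.112); q=P[m]
    if len(q)>20: print(n,len(q),"top z",np.median(q[:,2]).round(4),np.round(cv2.minEnclosingCircle(q[:,:2].astype(np.float32))[0],4))
    m=(r<.084)&(r>.05)&(P[:,2]>.081)&(P[:,2]<.09); x,y=d[m][:,0],d[m][:,1]
    if len(x)>8: print(len(x),"cap yaw",np.degrees(np.arctan2(2*(x*y).mean(),(x*x-y*y).mean())/2).round(1))
  return
E
python3 - <<'E'
from h import *; from workcell import *
go([.5011,-.2864,.2],98); capstate()
c=read_camera("wrist"); cv2.imwrite("pics/w12.png",c["img"][:,:,::-1]); np.savez("w12.npz",**c)
s=read_camera("scene");crop(s,150,130,270,280,4,"pics/s12.png")
E
```

```text
t 21.3 pos [ 0.4989 -0.2871  0.2099] jaw 98.3 tilt [-1.     0.007  0.001] F [-0.   0.1 -0.2] w 45.0
shift cm [ 0.99 -0.23  0.03] ('tool-x turn', np.float64(0.3))
scene 791 top z 0.1188 [ 0.5062 -0.2871]
98 cap yaw -80.9
top 607 top z 0.118 [ 0.5036 -0.2842]
48 cap yaw -82.1
```

View pics/w12.png

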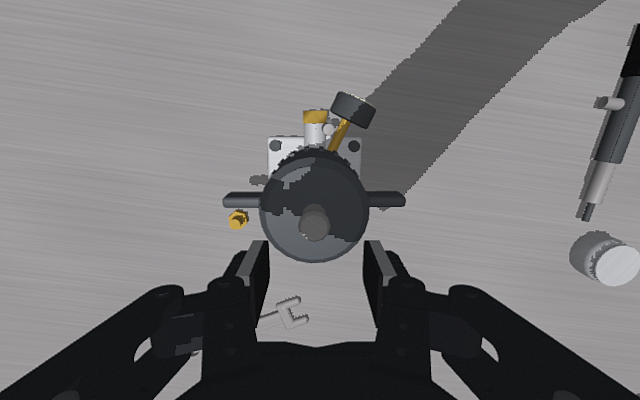

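View pics/s12.png

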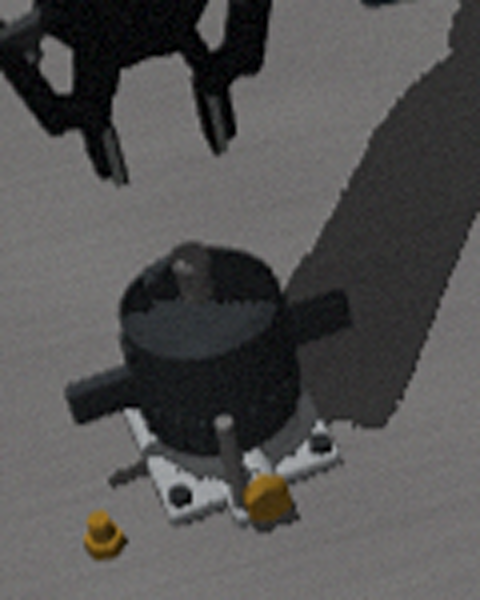

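Cap is seated with ears at 98° (wrist view: ears at (240,199) and (388,199)). Next: shut the fingers, come down behind the +y ear on its anticlockwise side, and sweep it clockwise.

Call:
{"method": "move_arm", "body": {
  "motion": [
    [[0, 1.35, 3.6], [0, 0, 0], 0],
    [[0, 1.35, 3.7], [0, 0, 0], 0],
    [[0, 0, 0], [0, 0, 0], 0],
    [[0, 0, 0], [0, 0, 0], 0],
    [[0, 0, 0], [0, 0, 0], 0]
  ],
  "grip_force": 30
}}

```text
clock: 22.0
position: [0.4555, -0.2145, 0.1997]
tool_rot: [0.459, -0.527, 0.466, 0.542]
wrist_force: [-0.0, -0.9, -0.2]
grip_width: 0.002
```

Run:
```python
from h import *; from workcell import *
go([.4615,-.2191,.11],98)
c=np.load("w12.npz"); b=ray(c,(353,108),.05)-[.5012,-.2862,.05]; print("gauge",b, np.degrees(np.arctan2(b[1],b[0]))-8)
c=read_camera("wrist"); cv2.imwrite("pics/w13.png",c["img"][:,:,::-1])
print(get_obs()["qpos"].round(2))
```

```text
t 22.0 pos [ 0.4555 -0.2145  0.1997] jaw 98.2 tilt [-1.     0.023  0.01 ] F [-0.  -0.9 -0.2] w 0.2
shift cm [ 8.95 -0.73 -0.63] ('tool-x turn', np.float64(0.2))
gauge [-8.19811150e-02  2.34940395e-02 -1.38777878e-17] 156.00882636515115
[ 0.21  0.38  0.19  1.91 -0.08  0.89  2.15]
```

View pics/w13.png

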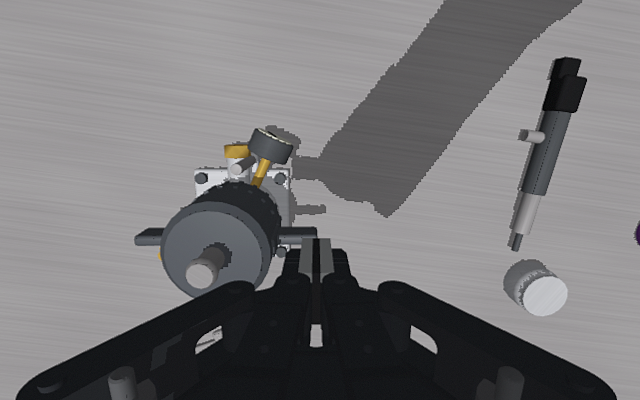

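Call:
{"method": "move_arm", "body": {
  "motion": [
    [[3, -0.7, -0.6], [0, 0.6, -1.3], 0],
    [[3, 0, 0], [0, 0, 0], 0],
    [[2, 0, 0], [0, 0, 0], 0],
    [[0, 0, 0], [0, 0, 0], 0]
  ]
}}

```text
clock: 22.45
position: [0.4653, -0.2238, 0.1168]
tool_rot: [-0.464, 0.536, -0.464, -0.532]
wrist_force: [0.1, 1.0, 0.3]
grip_width: -0.001
```

Run:
```python
from h import *; from workcell import *
go([.4615,-.2191,.070],98)
c=read_camera("wrist"); cv2.imwrite("pics/w14.png",c["img"][:,:,::-1])
```

```text
t 22.45 pos [ 0.4653 -0.2238  0.1168] jaw 98.0 tilt [-1.    -0.004 -0.004] F [0.1 1.  0.3] w -0.1
shift cm [4.68 0.33 0.54] ('tool-x turn', np.float64(0.0))
```

View pics/w14.png

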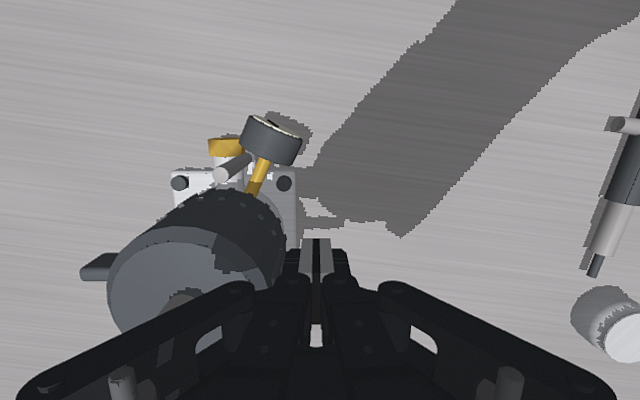

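The closed linkage spreads along the jaw line and would pass close over the bell, so I'll go back up and turn the jaw tangential before descending.

Call:
{"method": "move_arm", "body": {
  "motion": [
    [[-4, 0.3, 0.5], [0, 0, 0], 0],
    [[-2, 0, 0], [8, 0, 0], 0],
    [[0, 0, 0], [8, 0, 0], 0],
    [[0, 0, 0], [8, 0, 0], 0],
    [[0, 0, 0], [8, 0, 0], 0]
  ]
}}

```text
clock: 23.0
position: [0.4641, -0.2228, 0.1859]
tool_rot: [0.599, -0.383, 0.595, 0.375]
wrist_force: [0.7, -0.1, -0.9]
grip_width: -0.001
```

Call:
{"method": "move_arm", "body": {
  "motion": [
    [[0, 0, 0], [8, 0, 0], 0],
    [[0, 0, 0], [8, 0, 0], 0],
    [[0, 0, 0], [8, 0, 0], 0],
    [[0, 0, 0], [8, 0, 0], 0],
    [[0, 0, 0], [8, 0, 0], 0]
  ]
}}

```text
clock: 23.5
position: [0.4673, -0.2255, 0.1936]
tool_rot: [0.7, -0.145, 0.686, 0.137]
wrist_force: [0.2, 0.0, 0.5]
grip_width: 0.002
```

Call:
{"method": "move_arm", "body": {
  "motion": [
    [[0, 0, 0], [8, 0, 0], 0],
    [[0, 0, 0], [8, 0, 0], 0],
    [[0, 0, 0], [0, 0, 0], 0]
  ]
}}

```text
clock: 23.8
position: [0.4692, -0.2266, 0.1977]
tool_rot: [0.716, -0.041, 0.696, 0.035]
wrist_force: [-0.1, -1.0, -0.6]
grip_width: -0.0
```

Run:
```python
from h import *; from workcell import *
go([.4578,-.2216,.12],8); print(get_obs()["qpos"].round(2))
```

```text
t 23.8 pos [ 0.4692 -0.2266  0.1977] jaw 6.2 tilt [-1.    -0.011  0.026] F [-0.1 -1.  -0.6] w -0.0
shift cm [ 7.73  0.71 -1.29] ('tool-x turn', np.float64(-1.8))
[-0.09  0.44  0.65  1.93 -0.36  0.86  0.85]
```

Call:
{"method": "move_arm", "body": {
  "motion": [
    [[3, 0.7, -1.3], [-1.8, 1.5, 0.6], 0],
    [[3, 0, 0], [0, 0, 0], 0],
    [[1.5, 0, 0], [0, 0, 0], 0],
    [[0, 0, 0], [0, 0, 0], 0]
  ]
}}

```text
clock: 24.2
position: [0.4596, -0.2225, 0.1244]
tool_rot: [0.708, -0.057, 0.702, 0.055]
wrist_force: [0.3, -0.1, 0.2]
grip_width: 0.003
```

Run:
```python
from h import *; from workcell import *
go([.4578,-.2216,.070],8)
c=read_camera("wrist"); cv2.imwrite("pics/w15.png",c["img"][:,:,::-1])
s=read_camera("scene");crop(s,150,110,270,260,4,"pics/s15.png")
```

```text
t 24.2 pos [ 0.4596 -0.2225  0.1244] jaw 9.1 tilt [-1.    -0.003  0.007] F [ 0.3 -0.1  0.2] w 0.3
shift cm [ 5.44  0.13 -0.2 ] ('tool-x turn', np.float64(1.1))
```

View pics/w15.png

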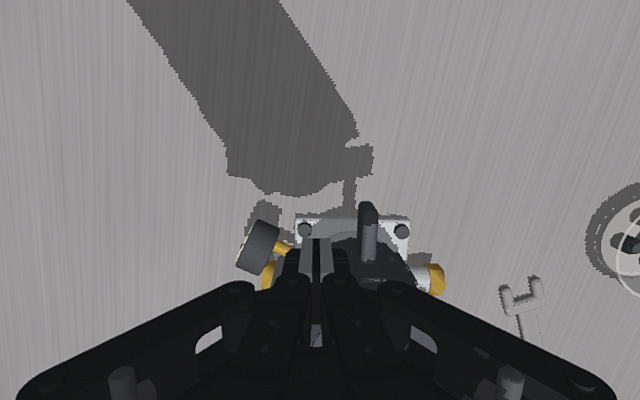

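View pics/s15.png

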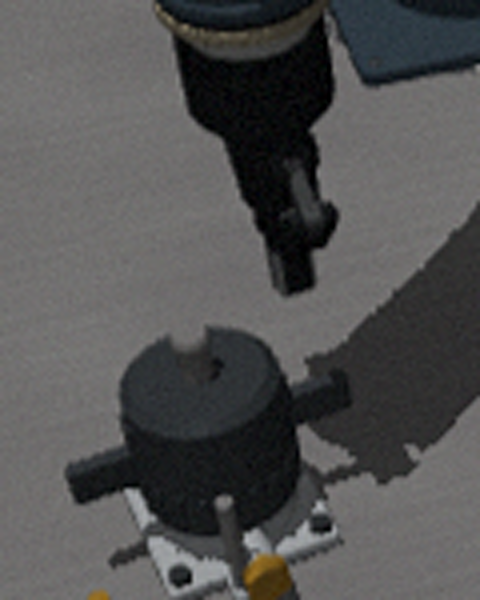

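Call:
{"method": "move_arm", "body": {
  "motion": [
    [[2.5, 0.1, -0.2], [1.1, 0.4, 0.2], 0],
    [[2.5, 0, 0], [0, 0, 0], 0],
    [[0.4, 0, 0], [0, 0, 0], 0],
    [[0, 0, 0], [0, 0, 0], 0]
  ]
}}

```text
clock: 24.7
position: [0.4628, -0.2246, 0.0764]
tool_rot: [0.71, -0.052, 0.701, 0.049]
wrist_force: [0.3, 0.3, 0.2]
grip_width: -0.004
```

```bash
cat >> h.py <<'E'
def bf():
    from workcell import get_obs
    from scipy.spatial.transform import Rotation as R
    o=get_obs(); d=o["position"][:2]-[.5012,-.2862]; a=np.radians(8); x=d@[np.cos(a),np.sin(a)]; y=d@[-np.sin(a),np.cos(a)]
    q=o["tool_rot"]; M=R.from_quat(q[[1,2,3,0]]).as_matrix()
    print("t",round(o["clock"],2),"bowl-frame mm",(x*1e3).round(1),(y*1e3).round(1),"z",o["position"][2].round(4),"r",np.hypot(x,y).round(4),"ang",np.degrees(np.arctan2(y,x)).round(1),"jaw-8",(np.degrees(np.arctan2(M[1,2],M[0,2]))-8).round(1),"tilt",M[2].round(3),"F",o["wrist_force"].round(1),"q",o["qpos"].round(2))
E
python3 - <<'E'
from h import *
bf()
E
```

```text
t 24.7 bowl-frame mm -29.4 66.4 z 0.0764 r 0.0726 ang 113.9 jaw-8 0.2 tilt [-1.    -0.004  0.012] F [0.3 0.3 0.2] q [ 0.04  0.6   0.49  2.06 -0.5   0.59  1.02]
```

Call:
{"method": "move_arm", "body": {
  "motion": [
    [[0.7, 0.5, 0], [0, 0.7, 0.2], 0],
    [[0, 0, 0], [0, 0, 0], 0]
  ]
}}

```text
clock: 24.9
position: [0.4634, -0.2198, 0.0713]
tool_rot: [0.706, -0.051, 0.705, 0.05]
wrist_force: [-0.3, 0.1, -0.5]
grip_width: -0.006
```

Run:
```python
from h import *
bf()
```

```text
t 24.9 bowl-frame mm -28.2 71.0 z 0.0713 r 0.0764 ang 111.6 jaw-8 0.2 tilt [-1.    -0.002  0.002] F [-0.3  0.1 -0.5] q [ 0.03  0.61  0.49  2.06 -0.5   0.59  1.01]
```

Call:
{"method": "move_arm", "body": {
  "motion": [
    [[0, 0, 0.8], [0, 0, 0], 0],
    [[0, -0.05, 1.0], [6, 0, 0], 0],
    [[0, -0.07, 1.0], [8, 0, 0], 0],
    [[0, 0, 0], [0, 0, 0], 0]
  ]
}}

```text
clock: 25.3
position: [0.4941, -0.2169, 0.0735]
tool_rot: [0.707, 0.038, 0.705, -0.038]
wrist_force: [-0.2, 0.1, 0.2]
grip_width: -0.005
```

Run:
```python
from h import *
bf(); capstate()
```

```text
t 25.3 bowl-frame mm 2.6 69.6 z 0.0735 r 0.0696 ang 87.8 jaw-8 -14.1 tilt [-1.    -0.     0.004] F [-0.2  0.1  0.2] q [-0.04  0.65  0.57  1.99 -0.57  0.66  0.8 ]
scene 781 top z 0.1187 [ 0.5058 -0.2887]
124 cap yaw 83.5
```

Ear is turning: yaw went from 98° to 83°. Continuing.

Call:
{"method": "move_arm", "body": {
  "motion": [
    [[0.3, 0.1, 1.0], [8, 0, 0], 0],
    [[0, 0.05, 1.0], [8, 0, 0], 0],
    [[0, 0, 1.0], [8, 0, 0], 0],
    [[0, 0, 0], [0, 0, 0], 0]
  ]
}}

```text
clock: 25.8
position: [0.5198, -0.2223, 0.071]
tool_rot: [0.683, 0.183, 0.683, -0.182]
wrist_force: [0.5, -0.4, 0.1]
grip_width: 0.001
```

Run:
```python
from h import *
bf(); capstate()
```

```text
t 25.8 bowl-frame mm 27.3 60.7 z 0.071 r 0.0666 ang 65.8 jaw-8 -37.9 tilt [-1.     0.002 -0.001] F [ 0.5 -0.4  0.1] q [-0.1   0.72  0.7   1.93 -0.68  0.74  0.47]
scene 747 top z 0.1188 [ 0.5043 -0.2892]
127 cap yaw 60.2
19 cap yaw 58.5
```

Call:
{"method": "move_arm", "body": {
  "motion": [
    [[0.1, 0.4, 1.0], [8, 0, 0], 0],
    [[0, 0.2, 1.0], [8, 0, 0], 0],
    [[0, 0.1, 1.0], [8, 0, 0], 0],
    [[0, 0, 0], [0, 0, 0], 0]
  ]
}}

```text
clock: 26.3
position: [0.5429, -0.2344, 0.0706]
tool_rot: [0.63, 0.32, 0.633, -0.316]
wrist_force: [-0.6, 0.0, -0.4]
grip_width: -0.001
```

Run:
```python
from h import *
bf(); capstate()
```

```text
t 26.3 bowl-frame mm 48.5 45.5 z 0.0706 r 0.0665 ang 43.2 jaw-8 -61.5 tilt [-1.     0.002 -0.006] F [-0.6  0.  -0.4] q [-0.14  0.8   0.81  1.86 -0.77  0.84  0.14]
scene 523 top z 0.1188 [ 0.5053 -0.2908]
109 cap yaw 37.7
top 222 top z 0.1181 [ 0.4867 -0.2968]
46 cap yaw 33.4
```

Call:
{"method": "move_arm", "body": {
  "motion": [
    [[0, 0.4, 1.0], [8, 0, 0], 0],
    [[0, 0.2, 1.0], [8, 0, 0], 0],
    [[0, 0, 0.6], [4, 0, 0], 0],
    [[0, 0, 0], [0, 0, 0], 0]
  ]
}}

```text
clock: 26.8
position: [0.557, -0.2517, 0.0709]
tool_rot: [0.566, 0.422, 0.572, -0.417]
wrist_force: [-0.6, 0.1, 0.5]
grip_width: 0.003
```

Run:
```python
from h import *
bf(); capstate()
```

```text
t 26.8 bowl-frame mm 60.0 26.4 z 0.0709 r 0.0656 ang 23.8 jaw-8 -80.8 tilt [-1.     0.    -0.012] F [-0.6  0.1  0.5] q [-0.14  0.86  0.9   1.8  -0.84  0.93 -0.13]
scene 271 top z 0.1186 [ 0.5053 -0.2919]
102 cap yaw 19.6
top 480 top z 0.1183 [ 0.4997 -0.287 ]
47 cap yaw 14.8
```

Call:
{"method": "move_arm", "body": {
  "motion": [
    [[0, 0.2, 0.5], [5, 0, 0], 0],
    [[0, 0.1, 0.4], [4, -0.6, 0], 0],
    [[0, 0, 0.3], [0, 0, 0], 0],
    [[0, 0, 0], [0, 0, 0], 0]
  ]
}}

```text
clock: 27.3
position: [0.5611, -0.2598, 0.0711]
tool_rot: [0.536, 0.461, 0.539, -0.458]
wrist_force: [-0.5, -0.8, 0.2]
grip_width: 0.003
```

Run:
```python
from h import *
bf(); capstate()
```

```text
t 27.3 bowl-frame mm 63.0 17.8 z 0.0711 r 0.0655 ang 15.8 jaw-8 -89.1 tilt [-1.    -0.001 -0.006] F [-0.5 -0.8  0.2] q [-0.15  0.88  0.93  1.78 -0.87  0.95 -0.25]
scene 175 top z 0.1186 [ 0.5067 -0.2933]
91 cap yaw 11.7
top 585 top z 0.1184 [ 0.5005 -0.2868]
46 cap yaw 7.3
```

Call:
{"method": "move_arm", "body": {
  "motion": [
    [[0, 0, 0.4], [0, -0.3, 0], 0],
    [[0, 0, 0.4], [0, 0, 0], 0],
    [[0, 0, 0.3], [0, 0, 0], 0]
  ]
}}

```text
clock: 27.7
position: [0.5617, -0.2612, 0.0705]
tool_rot: [0.534, 0.461, 0.544, -0.454]
wrist_force: [-2.7, 10.1, 8.1]
grip_width: 0.005
```

Run:
```python
from h import *
bf(); capstate()
```

```text
t 27.7 bowl-frame mm 63.4 16.4 z 0.0705 r 0.0655 ang 14.5 jaw-8 -88.6 tilt [-1.    -0.001 -0.018] F [-2.7 10.1  8.1] q [-0.13  0.88  0.93  1.77 -0.87  0.97 -0.24]
scene 162 top z 0.1192 [ 0.5079 -0.2948]
94 cap yaw 11.1
top 564 top z 0.1187 [ 0.5007 -0.2866]
49 cap yaw 6.8
```

Now at the stop (10 N reaction, motion ended). Backing off, rising and checking.

Call:
{"method": "move_arm", "body": {
  "motion": [
    [[0, 0, -1.0], [0, 0, 0], 0],
    [[0, 0.5, -1.5], [0, 0, 0], 0],
    [[-3, 0, 0], [0, 0, 0], 0],
    [[-4, 0, 0], [0, 0, 0], 0],
    [[-4, 0, 0], [0, 0, 0], 0]
  ]
}}

```text
clock: 28.3
position: [0.5614, -0.2314, 0.1786]
tool_rot: [0.532, 0.459, 0.549, -0.453]
wrist_force: [0.2, 0.7, 0.3]
grip_width: 0.003
```

Call:
{"method": "move_arm", "body": {
  "motion": [
    [[-4, 2, -2], [0, 0, 0], 0],
    [[0, 2.5, -2.5], [0, 0, 0], 0],
    [[0, 3, -3], [0, 0, 0], 0],
    [[0, 0, 0], [0, 0, 0], 0]
  ]
}}

```text
clock: 28.7
position: [0.6275, -0.1428, 0.2284]
tool_rot: [0.536, 0.46, 0.545, -0.452]
wrist_force: [-1.2, 0.2, -1.3]
grip_width: 0.004
```

Run:
```python
from h import *; from workcell import *
bf(); capstate()
s=read_camera("scene");t=read_camera("top")
a=lambda c,*r:cv2.resize(c["img"][r[1]:r[3],r[0]:r[2],::-1],(400,400),interpolation=cv2.INTER_CUBIC)
cv2.imwrite("pics/end.png",np.hstack([a(s,150,180,250,280),a(t,370,170,460,260)]))
cv2.imwrite("pics/endtop.png",t["img"][:,:,::-1])
P=cloud(s).reshape(-1,3)
for nm,A in dict(wide=(.4797,.305,.04,.08,.1),long=(.5552,.3235,.04,.11,.13)).items():
    q=P[(np.hypot(P[:,0]-A[0],P[:,1]-A[1])<A[2])&(P[:,2]>A[3])&(P[:,2]<A[4])]; print(nm,cv2.minEnclosingCircle(q[:,:2].astype(np.float32)))
```

```text
t 28.7 bowl-frame mm 145.1 124.5 z 0.2284 r 0.1911 ang 40.6 jaw-8 -88.3 tilt [-1.     0.001 -0.017] F [-1.2  0.2 -1.3] q [-0.39  0.77  1.09  1.55 -0.72  1.28 -0.59]
scene 790 top z 0.1187 [ 0.5033 -0.2887]
54 cap yaw 4.7
top 832 top z 0.1181 [ 0.5004 -0.2861]
89 cap yaw 7.1
wide ((0.48161590099334717, 0.3052317202091217), 0.03285474702715874)
long ((0.557075560092926, 0.32370227575302124), 0.026605140417814255)
```

View pics/end.png

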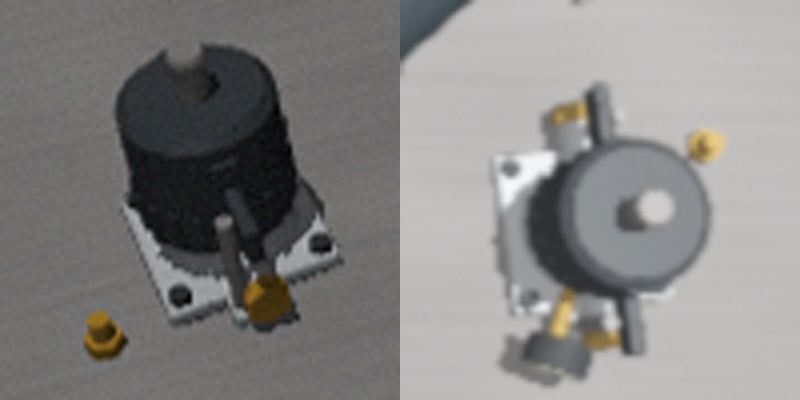

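View pics/endtop.png

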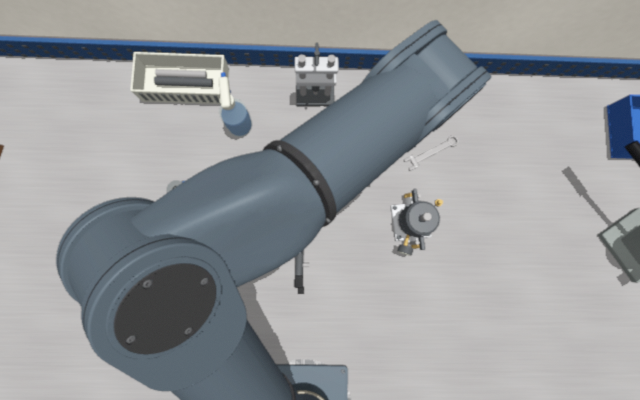

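The pictures show the ears in line with the ports and against the pins (scene crop (225,225), top crop (598,115)), the cap seated and the arm clear of everything. Handing in.

Run:
```python
from workcell import *
print(bot.sign_off())
```

```text
the job is handed in; nothing more can be done
None
```

I closed the filter and handed the job in at about 29 s; sign-off reports no verdict. I stood the slim short cartridge in the bowl and lowered the cap over it with the ears across the ports. I then pushed one ear a quarter turn clockwise until it stopped against the pins with about 10 N of reaction.

**Last checks:**
- **Cap height and position:** its top is 118–119 mm above the bench (119 is nominal). In the top view its centre is within about 1 mm of the bowl's axis.
- **Ears:** they read 7° in the top view against the bowl's 8°. The scene camera read 4.7°, but with few points; both are well inside the 0.2 rad limit.
- **Cartridge:** before capping it stood upright on the floor, top at 105 mm, within about 1–2 mm of the axis. It is hidden under the cap now, so I did not see it again.
- **Other cartridges:** the wide and long ones read within about 2 mm of their first positions in the scene view.
- **Bystanders:** I did not measure them individually. The spray bottle, wrench and plug look unmoved in the last pictures; the arm hid the dish and tin in the final top view.

The one disagreement is between cameras: they differ by up to 3 mm in absolute position, so I judged the cap against the bowl within the same camera. The scene camera puts the cap about 2 mm off the bowl's axis, against about 1 mm in the top view; the limit is 5 mm.

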